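# Right the fallen sample and start the rack's hold-down bolt

### The arm

A 6-joint arm with a two-finger parallel gripper is mounted at the origin on the work surface. World frame = base frame: x ahead of the robot, y to its left, z up, the work surface at z = 0. Lengths are in m, angles in rad, forces in N, time in s.
With the tool pointing down it reaches from about 0.35 to 0.875 m from the base axis. Payload 15.5 kg.
Tool frame: the origin (TCP) lies between the finger pads; the fingertips stand 11 mm ahead of it and the grasp point (between the pads) lies 8 mm behind it; y points along the fingers, x is the direction in which the jaws open and shut, and the axes are right-handed (so a half turn about y gives the same grasp; the last joint's range is limited). The gripper opens to 85 mm and grips with 20 to 120 N. Pads are 22 mm wide; open, the fingers measure 114 mm over their backs; the gripper's body (76 mm by 85 mm) begins 54 mm behind the grasp point. The pads swing forward as they close: fully open they stand 13 mm farther back than shut.
Start: joints at [-1.27, 0.494, 1.345, -0, 1.302, -0.096], TCP at [0.242, -0.576, 0.242] pointing down, gripper open.
Joint ranges: [-2.91, 2.91], [-0.82, 2.16], [0.22, 2.67], [-1.22, 4.37], [0.12, 2.79], [-3.08, 3.08]. Speed limits (rad/s): [1.89, 1.89, 2.57, 3.01, 3.01, 3.01].

### API

Orientations are given as a rotation vector (axis times angle).
In Python, from cell import monitor, viewer, job gives the robot as it stands.
- The arm moves only by the tool carry_out, never from a script. Its argument "moves" is a list of rows, each an object with "translation": the shift along the tool's x, y, z in cm, a list of three; "angular": the turn, a rotation vector about the tool's x, y, z in rad, a list of three. A call has 1 to 12 rows; each row is the pose to reach, as a shift and turn from the pose commanded when the call began, along the tool's axes at that moment; what a row does not reach only later rows make up. A row lasts 1/12 s, in which the tool goes at most 41.7 mm and 7.16 degrees, less where a joint would pass 70% of its speed; a pose out of reach is approached as far as the arm can. A call with a gripper value outside its range is refused whole. "claw" is the closure in counts, from 0 (fully open) to 255 (shut), set as the call begins (left out, the last holds). The fingers move at their own pace and stop on an object; the grip force is fixed at half the most. Time passes only in rows, so rows that repeat a pose let the fingers close. It gives the time, the measured TCP pose, the force and the opening at its end, in the units of the state.
- monitor.get_state(): the state, without advancing time (a new reading comes with each control period).
- viewer.capture(name): name is "scene" or "top"; returns the picture (480x640x3 uint8, blue, green, red); there is no depth.
- viewer.camera_params(name): a dict with "fov_y" (degrees; the focal length in pixels is half the picture's height over the tangent of half this angle, whatever the lens; pixels are square), "cx", "cy" (the principal point, pixels), "k1" (the pictures are not rectified: a ray, as slopes to the right and down, at radius r is drawn at 1 + k1 r^2 times it, then the intrinsics apply), "extrinsics" (4x4, takes a point from world to camera coordinates). Camera axes: x right, y up, looking along -z (the intrinsics and any distortion apply to the point x, -y, -z); pixel columns grow to the right and rows downward; lengths in m; the calibration is good to about 2 mm. A picture is of the moment at which its call begins. camera_params takes no time and is no camera call.
- job.finish_job(): hands the job in, once; it reports no verdict.
The state is a dict: "time_s": time; "joint_positions": joint angles; "qd": joint speeds; "tau": joint torques, N m; "position": TCP position; "ee_rot": TCP orientation; "contact_force": force on the tool from outside, world axes, zero at the start; "moment": the same for the moment, N m; "grip_width": finger opening in m.
Only numpy, scipy, OpenCV 4.12 (cv2) and the standard library are available. Lean on these libraries where they do the work, as an engineer would, in place of code of your own. Each camera call takes 0.05 s, during which the arm holds its last target.

### The job

Make the sample rack ready for transport: first stand the fallen square bottle upright on the empty marked place in its row and let go of it. Then start the crank bolt in its threaded boss: turn it backward (counter-clockwise from above) until you notice it drop into the thread, then one full turn forward. Finish while still holding its handle gripped there, and leave the other bottles and everything else where they stand.

Things in the scene. Friction and masses are not known exactly. Their poses are not given: they have to be found in the camera images.
- rack: Flat grey metal tray, fixed, 190 mm (x) by 500 mm (y), 6 mm thick, lying on the work surface; origin on the underside on the centre line of the row of places; own x away from the robot (from -65 to +125 mm), own y along the row (-275 to +225 mm), z up. A 14 mm high lip runs along its edge at x = -62 mm. The tray's free upper face is 6 mm above the origin.
- place0 (a point): Centre of one of the four marked places (48 mm square outlines) in the row, on the tray's upper face; the row runs along the rack's y axis with 85 mm pitch. Three places have a bottle standing on them, one is empty (the base of the fallen bottle lies at it).
- place1 (a point): Centre of one of the four marked places (48 mm square outlines) in the row, on the tray's upper face; the row runs along the rack's y axis with 85 mm pitch. Three places have a bottle standing on them, one is empty (the base of the fallen bottle lies at it).
- place2 (a point): Centre of one of the four marked places (48 mm square outlines) in the row, on the tray's upper face; the row runs along the rack's y axis with 85 mm pitch. Three places have a bottle standing on them, one is empty (the base of the fallen bottle lies at it).
- place3 (a point): Centre of one of the four marked places (48 mm square outlines) in the row, on the tray's upper face; the row runs along the rack's y axis with 85 mm pitch. Three places have a bottle standing on them, one is empty (the base of the fallen bottle lies at it).
- fallen_mid (a point): Half-way point on the fallen bottle's axis, 42.5 mm from its base; own z runs from base to cap. Square glass body 40 x 40 x 58 mm, round black cap 30 mm in diameter from 62 to 85 mm above the base, 200 g, most of it in its thick base. It lies on a flat side (axis 20 mm over the tray), cap away from the robot. Pinched lightly (3 to 4 N) across the cap and lifted, it swings upright between the fingers.
- neighbour1_mid (a point): Half-way point (42.5 mm above the base) of a bottle of the same kind that stands upright on its place; leave it standing.
- neighbour2_mid (a point): Half-way point (42.5 mm above the base) of a bottle of the same kind that stands upright on its place; leave it standing.
- neighbour3_mid (a point): Half-way point (42.5 mm above the base) of a bottle of the same kind that stands upright on its place; leave it standing.
- boss_top (a point): Centre of the upper face of the fixed aluminium threaded boss (52 mm diameter, 45 mm above the tray's underside) at the rack's -y end; the bolt's vertical turning axis passes through it.
- handle (a point): Centre of the crank bolt's upright black handle: a sleeve 20 mm in diameter, 50 mm long, free to spin on its pin, 45 mm from the bolt's axis and about 60 mm above the boss's face at the start. The crank arm's upper face lies 27 mm below this point, the handle's top 25 mm above. To turn the bolt, carry the handle round in a circle about the boss.
- bolt (a joint): Turn angle of the crank bolt in rad, growing clockwise seen from above (forward, into the thread); 6.28 is a turn. Where the drop comes is not marked and must be found: it is less than half a turn back from the start.
- lift (a joint): Height of the bolt in m, up positive. Backward it rises 6 mm a turn to 0, then drops 6 mm at once under its own weight (about 5 N; a tightly gripped handle is held up by the hand and drops when the grip is eased). Forward it sinks 6 mm a turn: about -0.012 one turn after the drop.
- dustcap: Black round dust cap, 40 mm wide, 30 mm high, on the tray near the boss. Bystander; leave it alone. Origin at the centre of its underside.
- slidebox: Slide box, 102 x 87 x 34 mm. Bystander; leave it alone. Origin at the centre of its underside.
- dropper: Amber dropper bottle, 38 mm wide, 85 mm high. Bystander; leave it alone. Origin at the centre of its underside.
- dish: Clear shallow dish, 90 mm wide, 16 mm high. Bystander; leave it alone. Origin at the centre of its underside.
- eyepiece: Eyepiece tube, 40 mm wide, 58 mm high. Bystander; leave it alone. Origin at the centre of its underside.
Things that resemble listed ones, but are neither listed nor needed, are in the scene too. Leave any green, purple or red look-alike of the part that bears fallen_mid alone.

How it is judged:
By the outcome, as a careful person would: the job done as asked, in the order asked, and still so for the second after the job is handed in, while the arm keeps its last pose, push and grip.
It also fails if it takes over 72 s, if anything falls off the work surface, if the arm or the gripper's body presses on something with over 40 N, if the wrist force passes 120 N, or if a joint passes its speed limit or range.

## Working session

There is one attempt and no reset: what is moved stays moved. The work goes in short steps, Python scripts to look and compute and a tool call to move; the robot and the scene stay as the last step left them, time stands still between calls to the robot, and variables do not carry over. Pictures are saved under pics/ and viewed, and the job is handed in when it is done.

Besides the shell and the picture viewer there is one more tool, called after ">>>" as a command line: name --argument value ..., lists and objects as JSON in quotes. carry_out: Moves the arm, as the interface text tells. Its arguments: {"type":"object","properties":{"moves":{"type":"array"},"claw":{"type":"number"}},"required":["moves"]}

```bash
ls; mkdir -p pics; python3 - <<'E'
from cell import monitor, viewer, job
import cv2
print(monitor.get_state())
for n in("scene","top"):
    cv2.imwrite(f"pics/{n}0.png",viewer.capture(n)); print(viewer.camera_params(n))
E
```

```text
pics
{'time_s': 0.0, 'joint_positions': array([-1.26948694e+00,  4.94185905e-01,  1.34614158e+00,  1.65371359e-05,
        1.30250296e+00, -9.54808841e-02]), 'qd': array([ 0.00040765, -0.00046782,  0.00118191, -0.00035967, -0.00088067,
        0.00084085]), 'tau': array([ 1.82301510e-04, -8.82158017e+01, -3.83866739e+01, -2.01938533e-04,
        1.00403745e-02,  4.24295922e-05]), 'position': array([ 0.24145112, -0.57609522,  0.24169502]), 'ee_rot': array([-1.37037046,  0.91282432, -0.9112592 ]), 'contact_force': array([ 0.31928074, -1.02320174,  0.26936734]), 'moment': array([ 0.06482795, -0.00412676,  0.04058986]), 'grip_width': 0.08536708466981219}
{'fov_y': 43.17946383982382, 'cx': 315.83562354965153, 'cy': 241.10685198740882, 'k1': 0.032048624361326376, 'extrinsics': array([[ 0.80577374,  0.59214009,  0.00993975, -0.44104098],
       [-0.48962157,  0.65663865,  0.57366925,  0.18619994],
       [ 0.33316574, -0.46711433,  0.81902674, -1.45710952],
       [ 0.        ,  0.        ,  0.        ,  1.        ]])}
{'fov_y': 53.900972071095254, 'cx': 316.24189239345424, 'cy': 237.1321085011116, 'k1': 0.019136364670196984, 'extrinsics': array([[ 0.00851001, -0.9998973 , -0.01153136,  0.02135553],
       [ 0.99875371,  0.007932  ,  0.0492758 , -0.54603112],
       [-0.04917927, -0.01193632,  0.99871864, -1.09473528],
       [ 0.        ,  0.        ,  0.        ,  1.        ]])}
```

View pics/scene0.png

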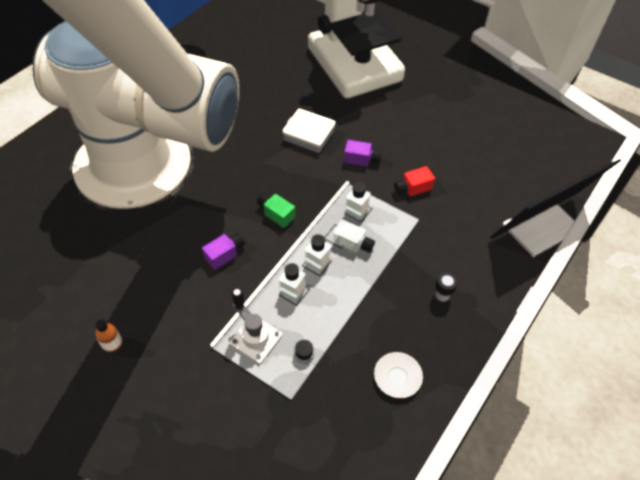

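View pics/top0.png

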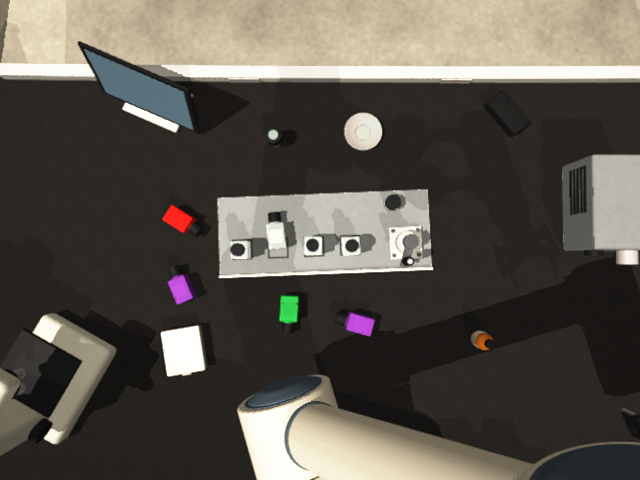

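```bash
cat > h.py <<'E'
import numpy as np, cv2
from scipy.spatial.transform import Rotation as R
from cell import monitor, viewer, job
def K(p):
    f=240/np.tan(np.radians(p['fov_y']/2)); return np.array([[f,0,p['cx']],[0,f,p['cy']],[0,0,1]])
F=np.diag([1,-1,-1])
def ray(n,uv):
    p=viewer.camera_params(n);E=p['extrinsics']
    q=cv2.undistortPoints(np.array(uv,float).reshape(-1,1,2),K(p),np.array([p['k1'],0,0,0,0.])).reshape(-1,2)
    d=np.c_[q,np.ones(len(q))]@F@E[:3,:3]
    return -E[:3,:3].T@E[:3,3],d
def onz(n,uv,z):
    c,d=ray(n,uv); return c+d*((z-c[2])/d[:,2])[:,None]
def proj(n,P):
    p=viewer.camera_params(n);E=p['extrinsics']
    X=(np.atleast_2d(P)@E[:3,:3].T+E[:3,3])@F
    return cv2.projectPoints(X,np.zeros(3),np.zeros(3),K(p),np.array([p['k1'],0,0,0,0.]))[0].reshape(-1,2)
def snap(n,name,box=None,s=1):
    im=viewer.capture(n)
    if box: im=im[box[1]:box[3],box[0]:box[2]]
    if s!=1: im=cv2.resize(im,None,fx=s,fy=s,interpolation=cv2.INTER_CUBIC)
    cv2.imwrite(f"pics/{name}.png",im)
def st():
    s=monitor.get_state(); M=R.from_rotvec(s['ee_rot']).as_matrix()
    print('t',round(s['time_s'],2),'pos',s['position'].round(4),'f',s['contact_force'].round(1),'w',round(s['grip_width'],4)); print(M.round(3)); return s,M
E
python3 -c "
from h import *
st()"
```

```text
t 0.1 pos [ 0.2414 -0.5761  0.2417] f [-0.2 -0.   1.4] w 0.0855
[[ 0.386 -0.     0.922]
 [-0.922  0.001  0.386]
 [-0.001 -1.     0.   ]]
```

Candidates for the fallen bottle: white lying one on the tray (top px 277,235; scene 350,237). Look-alikes: red (178,218), purple (181,289), purple (360,323), green (289,309). I choose the white one between the standing bottles and check it in a crop.

```bash
python3 - <<'E'
import cv2
from h import *
im=cv2.imread('pics/top0.png'); cv2.imwrite('pics/c1.png',cv2.resize(im[180:290,205:445],None,fx=3.3,fy=3.3,interpolation=cv2.INTER_CUBIC))
im=cv2.imread('pics/scene0.png'); cv2.imwrite('pics/c2.png',cv2.resize(im[175:400,200:430],None,fx=2.6,fy=2.6,interpolation=cv2.INTER_CUBIC))
E
```

```text
(no output)
```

View pics/c1.png

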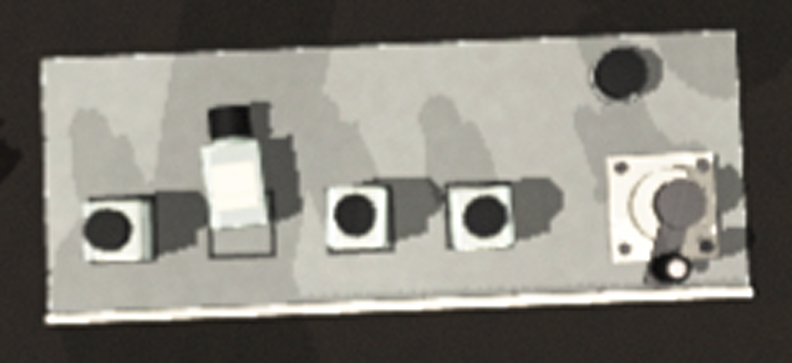

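View pics/c2.png

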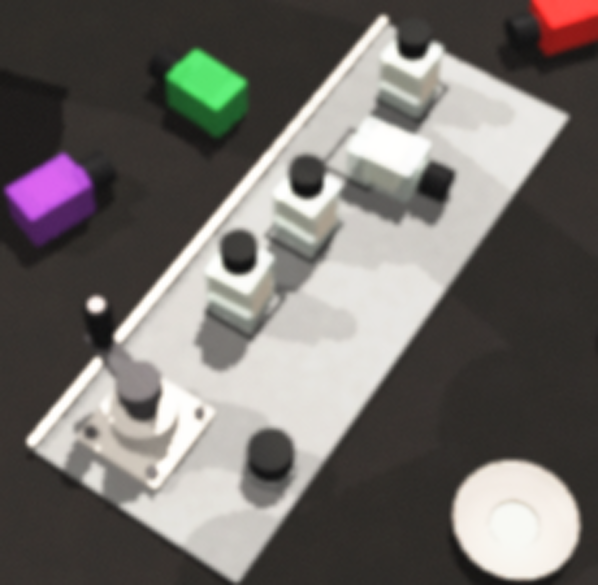

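```bash
python3 - <<'E'
from h import *
t=lambda x,y:(205+x/3.3,180+y/3.3)
s=lambda x,y:(200+x/2.6,175+y/2.6)
# rect corners, contour mask for tray in top
fa=onz('top',[t(40,60),t(737,32)],.006); ne=onz('top',[t(48,323),t(752,295)],.014)
fs=onz('scene',[s(568,117),s(238,582)],.006); ns=onz('scene',[s(383,16),s(30,442)],.014)
print(fa,ne,fs,ns,sep='\n')
for P in((fa,ne),(fs,ns)):
    (a,b),(c,d)=P
    yv=(a-b)/np.linalg.norm(a-b); print('len',np.linalg.norm(a-b),np.linalg.norm(c-d),np.linalg.norm(a-c),'yaw',np.degrees(np.arctan2(-yv[0],yv[1])))
def tri(u,v):
    c1,d1=ray('top',[u]);c2,d2=ray('scene',[v]);d1=d1[0]/np.linalg.norm(d1);d2=d2[0]/np.linalg.norm(d2)
    A=np.stack([d1,-d2],1);k=np.linalg.lstsq(A,c2-c1,rcond=None)[0];p,q=c1+k[0]*d1,c2+k[1]*d2
    return (p+q)/2,np.linalg.norm(p-q)
print('handle top',tri(t(678,268),s(96,305)))
for n,u,v in(('n_a',t(107,229),s(413,38)),('n_b',t(355,215),s(307,177)),('n_c',t(485,216),s(239,252))):
    print(n,tri(u,v), onz('top',[u],.091),onz('scene',[v],.091))
print('fallen cap end',onz('top',[t(230,118)],.041),'body corners z46',onz('top',[t(202,147),t(256,138),t(266,222),t(210,228)],.046))
print('place corners',onz('top',[t(213,258),t(273,255)],.006))
print('flange',onz('top',[t(608,155),t(712,152),t(717,258),t(612,262)],.012))
print('cap lie scene',onz('scene',[s(437,182)],.026))
E
```

```text
[[ 0.63704035  0.2623626   0.006     ]
 [ 0.66069505 -0.238357    0.006     ]]
[[ 0.44854131  0.25134944  0.014     ]
 [ 0.47272686 -0.24653244  0.014     ]]
[[ 0.64086668  0.26109916  0.006     ]
 [ 0.66497673 -0.23580566  0.006     ]]
[[ 0.45170715  0.25375413  0.014     ]
 [ 0.47750242 -0.24495729  0.014     ]]
len 0.5012780243281192 0.49846897078154084 0.18898988140741235 yaw 2.7047232290685814
len 0.49748938881685684 0.49937808319859583 0.18947104031077353 yaw 2.777839650969377
handle top (array([ 0.49221562, -0.17208315,  0.1298668 ]), np.float64(0.002360605584154446))
n_a (array([0.51462511, 0.19911092, 0.08078928]), np.float64(0.0014165398710124428)) [[0.51384666 0.19683462 0.091     ]] [[0.51935486 0.19211642 0.091     ]]
n_b (array([0.52577393, 0.03374887, 0.07846404]), np.float64(0.0023629583729920826)) [[0.52444151 0.03277243 0.091     ]] [[0.53170236 0.02736959 0.091     ]]
n_c (array([ 0.52572987, -0.05316169,  0.0793722 ]), np.float64(0.0022297141320100863)) [[ 0.52448156 -0.05311175  0.091     ]] [[ 0.53127044 -0.05810181  0.091     ]]
fallen cap end [[0.59288108 0.12136294 0.041     ]] body corners z46 [[0.57212099 0.14000045 0.046     ]
 [0.57865551 0.10266943 0.046     ]
 [0.52055586 0.09506221 0.046     ]
 [0.51609853 0.13370187 0.046     ]]
place corners [[0.49557732 0.13576905 0.006     ]
 [0.49807819 0.09284282 0.006     ]]
flange [[ 0.57117158 -0.14538122  0.012     ]
 [ 0.57386467 -0.21909699  0.012     ]
 [ 0.49861607 -0.222439    0.012     ]
 [ 0.49513082 -0.14827375  0.012     ]]
cap lie scene [[0.59427062 0.12417215 0.026     ]]
```

```bash
cat >> h.py <<'E'
def to(p,yaw=None):
    "p world TCP target; yaw deg = heading of tool x in world, tool y down"
    s,M=st(); d=M.T@(np.array(p)-s['position'])*100
    w=np.zeros(3)
    if yaw is not None:
        a=np.radians(yaw); T=np.array([[np.cos(a),0,-np.sin(a)],[np.sin(a),0,np.cos(a)],[0,-1,0]]); 
        T[:,2]=np.cross(T[:,0],T[:,1]); w=R.from_matrix(M.T@T).as_rotvec()
    print('trans',d.round(2),'ang',w.round(3))
E
python3 -c "
from h import *
to([.594,.122,.16],-83.5)"
```

```text
t 0.1 pos [ 0.2414 -0.5761  0.2417] f [-0.2 -0.   1.4] w 0.0855
[[ 0.386 -0.     0.922]
 [-0.922  0.001  0.386]
 [-0.001 -1.     0.   ]]
trans [-50.76   8.24  59.49] ang [ 0.     0.283 -0.001]
```

>>> carry_out --moves '[{"translation":[-50.8,0,59.5],"angular":[0,0.283,0]},{"translation":[-50.8,0,59.5],"angular":[0,0.283,0]},{"translation":[-50.8,0,59.5],"angular":[0,0.283,0]},{"translation":[-50.8,0,59.5],"angular":[0,0.283,0]},{"translation":[-50.8,0,59.5],"angular":[0,0.283,0]},{"translation":[-50.8,0,59.5],"angular":[0,0.283,0]},{"translation":[-50.8,0,59.5],"angular":[0,0.283,0]},{"translation":[-50.8,0,59.5],"angular":[0,0.283,0]},{"translation":[-50.8,0,59.5],"angular":[0,0.283,0]},{"translation":[-50.8,0,59.5],"angular":[0,0.283,0]},{"translation":[-50.8,0,59.5],"angular":[0,0.283,0]},{"translation":[-50.8,0,59.5],"angular":[0,0.283,0]}]'

```text
time_s: 1.1
position: [0.4669, -0.1286, 0.2423]
ee_rot: [-1.261, 1.125, -1.125]
contact_force: [2.0, -0.4, 0.9]
grip_width: 0.0852
```

```bash
python3 -c "
from h import *
to([.594,.122,.16],-83.5)"
```

```text
t 1.1 pos [ 0.4669 -0.1286  0.2423] f [ 2.  -0.4  0.9] w 0.0852
[[ 0.113 -0.     0.994]
 [-0.994  0.     0.113]
 [-0.    -1.    -0.   ]]
trans [-23.45   8.23  15.47] ang [ 0.  0. -0.]
```

>>> carry_out --moves '[{"translation":[-23,8,15],"angular":[0,0,0]},{"translation":[-23,8,15],"angular":[0,0,0]},{"translation":[-23,8,15],"angular":[0,0,0]},{"translation":[-23,8,15],"angular":[0,0,0]},{"translation":[-23,8,15],"angular":[0,0,0]},{"translation":[-23,8,15],"angular":[0,0,0]},{"translation":[-23,8,15],"angular":[0,0,0]},{"translation":[-23,8,15],"angular":[0,0,0]},{"translation":[-23,8,15],"angular":[0,0,0]},{"translation":[-23,8,15],"angular":[0,0,0]}]'

```text
time_s: 1.93
position: [0.589, 0.1148, 0.162]
ee_rot: [-1.262, 1.125, -1.124]
contact_force: [0.0, 0.5, 0.2]
grip_width: 0.0852
```

```bash
python3 -c "
from h import *
to([.594,.122,.05],-83.5)
snap('top','t1',(200,150,440,300),3.3); snap('scene','s1',(200,150,450,350),3)"
```

```text
t 1.93 pos [0.589  0.1148 0.162 ] f [0.  0.5 0.2] w 0.0852
[[ 0.114 -0.001  0.993]
 [-0.993 -0.     0.114]
 [ 0.    -1.    -0.001]]
trans [-0.66 11.2   0.59] ang [0.001 0.001 0.   ]
```

View pics/s1.png

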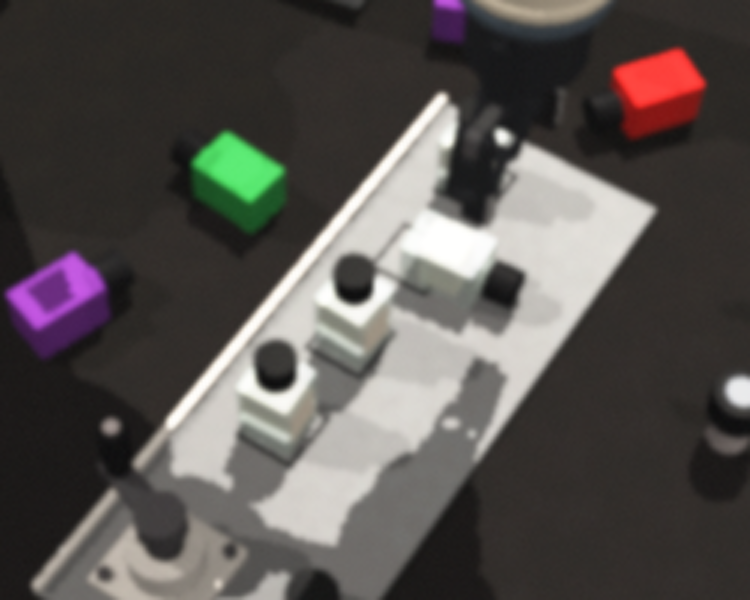

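View pics/t1.png

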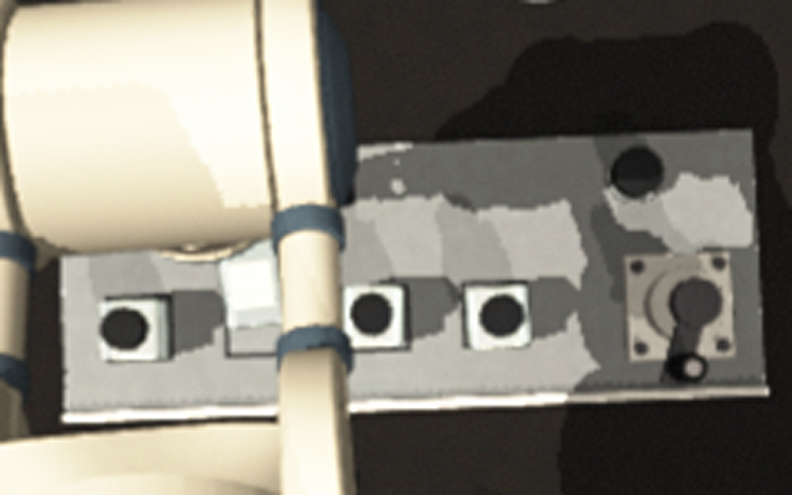

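>>> carry_out --moves '[{"translation":[-0.7,4,0.5],"angular":[0,0,0]},{"translation":[-0.7,8,0.5],"angular":[0,0,0]},{"translation":[-0.7,10,0.5],"angular":[0,0,0]},{"translation":[-0.7,10,0.5],"angular":[0,0,0]},{"translation":[-0.7,10,0.5],"angular":[0,0,0]}]'

```text
time_s: 2.45
position: [0.5932, 0.1215, 0.0624]
ee_rot: [-1.261, 1.127, -1.125]
contact_force: [-0.6, -0.8, 0.8]
grip_width: 0.0852
```

```bash
python3 -c "
from h import *
to([.594,.122,.02],-83.5)
snap('scene','s2',(280,180,430,300),5)
p=np.array([.594,.122]);print(proj('scene',[[.594,.122,.026],[.594,.122,.0375]]))"
```

```text
t 2.45 pos [0.5932 0.1215 0.0624] f [-0.6 -0.8  0.8] w 0.0852
[[ 0.112 -0.001  0.994]
 [-0.994 -0.     0.112]
 [ 0.    -1.    -0.001]]
trans [-0.04  4.24  0.09] ang [ 0.001 -0.001  0.   ]
[[367.40921037 245.60887794]
 [367.84115519 242.5285984 ]]
```

View pics/s2.png

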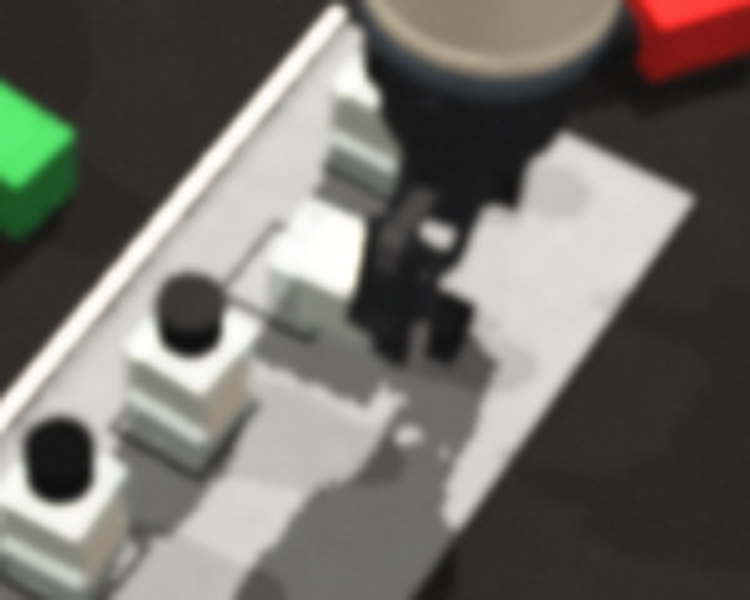

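>>> carry_out --moves '[{"translation":[0,3,0.1],"angular":[0,0,0]},{"translation":[0,4.2,0.1],"angular":[0,0,0]},{"translation":[0,4.2,0.1],"angular":[0,0,0]},{"translation":[0,4.2,0.1],"angular":[0,0,0]},{"translation":[0,4.2,0.1],"angular":[0,0,0]},{"translation":[0,4.2,0.1],"angular":[0,0,0]}]' --claw 140

```text
time_s: 3.0
position: [0.5953, 0.1226, 0.0217]
ee_rot: [-1.259, 1.124, -1.126]
contact_force: [-0.1, 0.0, -0.1]
grip_width: 0.0387
```

```bash
python3 -c "
from h import *
to([.594,.122,.02],-83.5)
snap('scene','s3',(280,180,430,300),5)"
```

```text
t 3.0 pos [0.5953 0.1226 0.0217] f [-0.1  0.  -0.1] w 0.0387
[[ 0.114  0.002  0.994]
 [-0.994  0.     0.114]
 [ 0.    -1.     0.002]]
trans [ 0.05  0.17 -0.14] ang [-0.002  0.     0.   ]
```

View pics/s3.png

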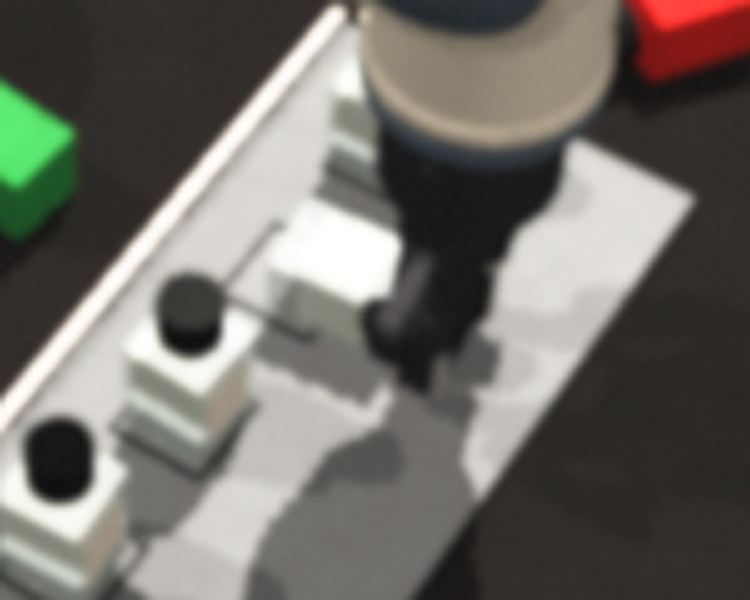

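>>> carry_out --moves '[{"translation":[0,0.1,-0.1],"angular":[0,0,0]},{"translation":[0,0.1,-0.1],"angular":[0,0,0]},{"translation":[0,0.1,-0.1],"angular":[0,0,0]}]' --claw 164

```text
time_s: 3.3
position: [0.5936, 0.1225, 0.0195]
ee_rot: [-1.261, 1.125, -1.125]
contact_force: [0.7, 0.2, -0.3]
grip_width: 0.0305
```

>>> carry_out --moves '[{"translation":[0,0,0],"angular":[0,0,0]},{"translation":[0,0,0],"angular":[0,0,0]}]' --claw 168

```text
time_s: 3.47
position: [0.5937, 0.1225, 0.0195]
ee_rot: [-1.261, 1.125, -1.125]
contact_force: [-0.5, 0.1, 3.3]
grip_width: 0.0298
```

>>> carry_out --moves '[{"translation":[0,-0.5,0],"angular":[0,0,0]},{"translation":[0,-1.2,0],"angular":[0,0,0]},{"translation":[0,-2,0],"angular":[0,0,0]},{"translation":[0,-3,0],"angular":[0,0,0]},{"translation":[0,-3,0],"angular":[0,0,0]}]'

```text
time_s: 3.88
position: [0.5947, 0.1226, 0.0516]
ee_rot: [-1.259, 1.123, -1.126]
contact_force: [0.2, 0.3, -1.2]
grip_width: 0.0293
```

```bash
python3 -c "
from h import *
st()
snap('scene','s4',(280,180,430,300),5)"
```

```text
t 3.88 pos [0.5947 0.1226 0.0516] f [ 0.2  0.3 -1.2] w 0.0293
[[ 0.114  0.003  0.994]
 [-0.994  0.     0.114]
 [ 0.    -1.     0.003]]
```

View pics/s4.png

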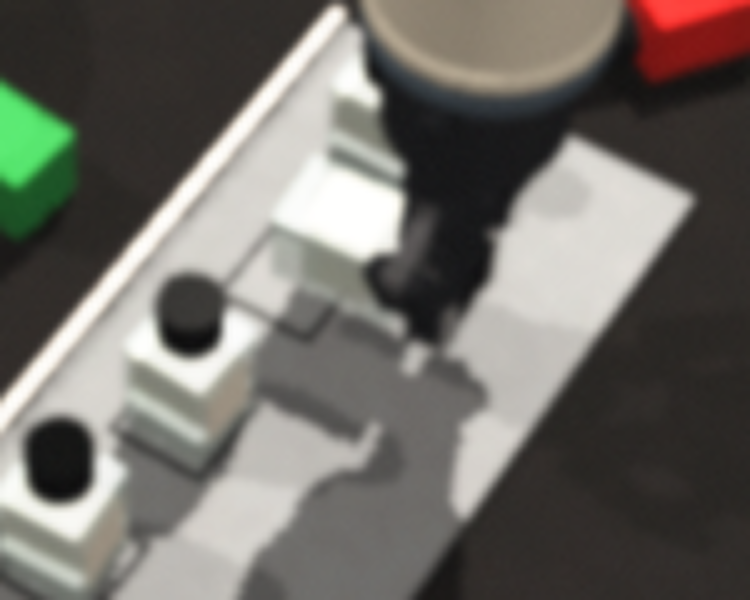

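>>> carry_out --moves '[{"translation":[0,0,0],"angular":[0,0,0]},{"translation":[0,0,0],"angular":[0,0,0]}]' --claw 167

```text
time_s: 4.1
position: [0.5934, 0.1224, 0.0491]
ee_rot: [-1.261, 1.125, -1.125]
contact_force: [0.0, -0.2, -2.0]
grip_width: 0.0298
```

```bash
python3 -c "
from h import *
st()
snap('scene','s5',(280,180,430,300),5)"
```

```text
t 4.1 pos [0.5934 0.1224 0.0491] f [ 0.  -0.2 -2. ] w 0.0298
[[ 0.114 -0.     0.994]
 [-0.994 -0.     0.114]
 [-0.    -1.    -0.   ]]
```

View pics/s5.png

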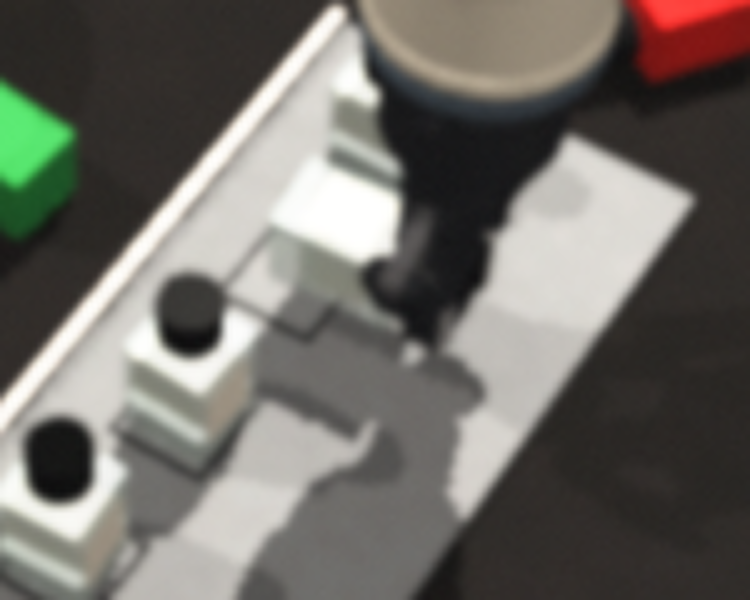

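>>> carry_out --moves '[{"translation":[0,0,0],"angular":[0,0,0]},{"translation":[0,0,0],"angular":[0,0,0]}]' --claw 166

```text
time_s: 4.32
position: [0.5935, 0.1224, 0.049]
ee_rot: [-1.261, 1.125, -1.125]
contact_force: [-0.1, -0.2, -0.1]
grip_width: 0.0299
```

```bash
python3 -c "
from h import *
st()
snap('scene','s6',(280,180,430,300),5)"
```

```text
t 4.32 pos [0.5935 0.1224 0.049 ] f [-0.1 -0.2 -0.1] w 0.0299
[[ 0.114 -0.     0.994]
 [-0.994 -0.     0.114]
 [-0.    -1.    -0.   ]]
```

View pics/s6.png

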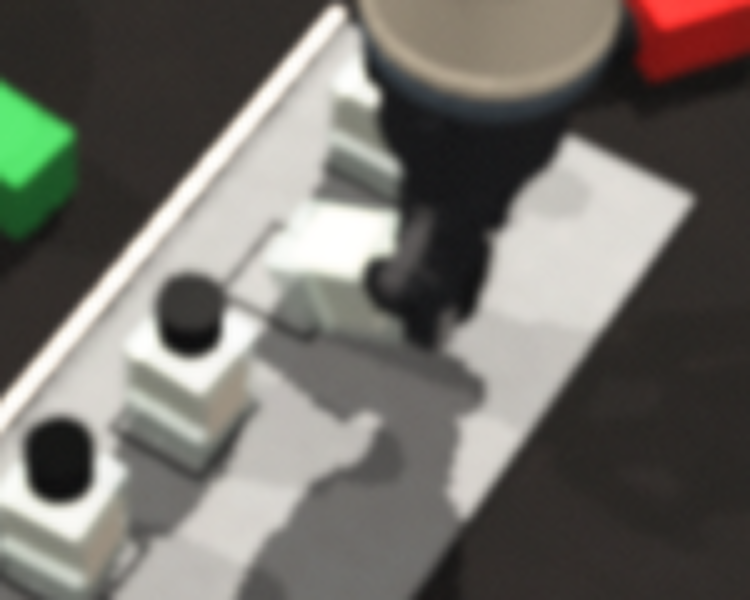

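>>> carry_out --moves '[{"translation":[0,0,0],"angular":[0,0,0]},{"translation":[0,-0.6,0],"angular":[0,0,0]},{"translation":[0,-1.4,0],"angular":[0,0,0]},{"translation":[0,-2.1,0],"angular":[0,0,0]},{"translation":[0,-2.7,0],"angular":[0,0,0]},{"translation":[0,-2.7,0],"angular":[0,0,0]}]' --claw 167

```text
time_s: 4.87
position: [0.5945, 0.1225, 0.078]
ee_rot: [-1.259, 1.123, -1.126]
contact_force: [0.0, -0.3, -1.2]
grip_width: 0.0302
```

```bash
python3 -c "
from h import *
st()
snap('scene','s7',(280,180,430,300),5)"
```

```text
t 4.87 pos [0.5945 0.1225 0.078 ] f [ 0.  -0.3 -1.2] w 0.0302
[[ 0.114  0.002  0.994]
 [-0.994  0.     0.114]
 [ 0.    -1.     0.002]]
```

View pics/s7.png

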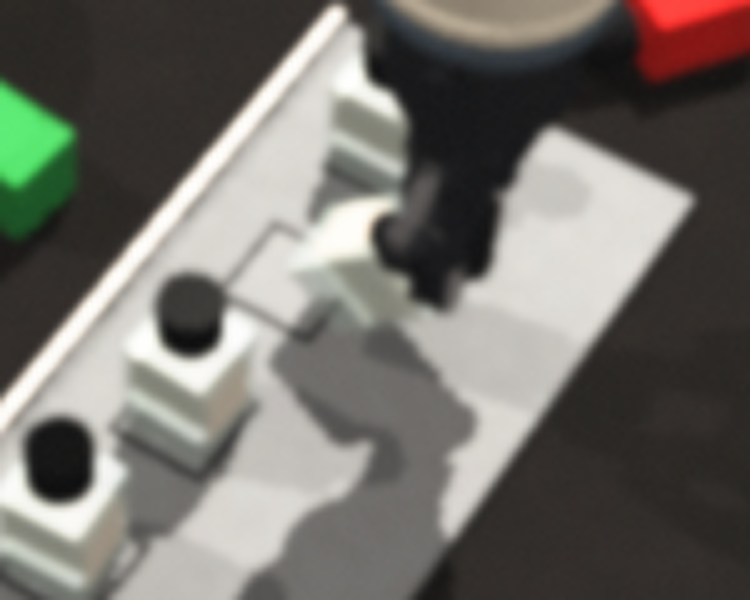

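>>> carry_out --moves '[{"translation":[0,0,0],"angular":[0,0,0]}]' --claw 166

```text
time_s: 5.0
position: [0.5936, 0.1224, 0.0765]
ee_rot: [-1.261, 1.125, -1.125]
contact_force: [-0.8, -0.5, -1.5]
grip_width: 0.0298
```

>>> carry_out --moves '[{"translation":[0,0,0],"angular":[0,0,0]}]' --claw 167

```text
time_s: 5.08
position: [0.5938, 0.1225, 0.0763]
ee_rot: [-1.261, 1.125, -1.125]
contact_force: [1.9, 0.2, 2.2]
grip_width: 0.0294
```

```bash
python3 -c "
from h import *
st()
snap('scene','s8',(280,180,430,300),5)"
```

```text
t 5.08 pos [0.5938 0.1225 0.0763] f [1.9 0.2 2.2] w 0.0294
[[ 0.114  0.     0.994]
 [-0.994  0.     0.114]
 [ 0.    -1.     0.   ]]
```

View pics/s8.png

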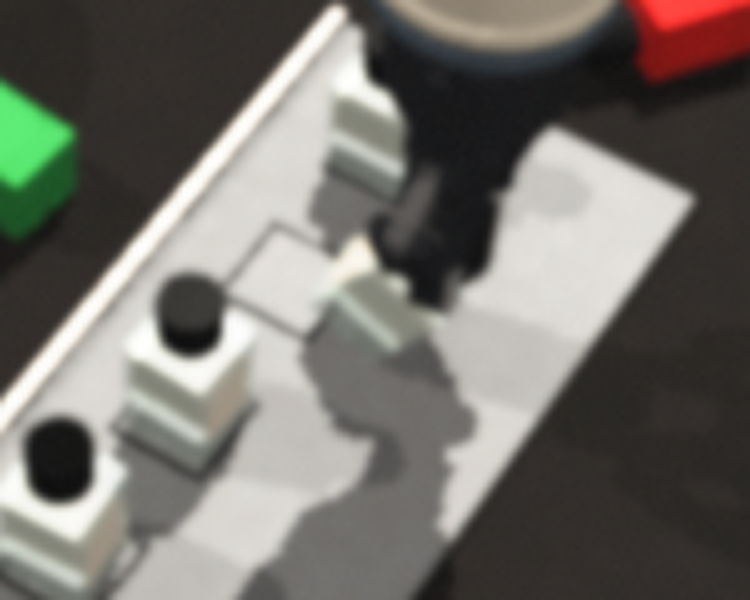

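>>> carry_out --moves '[{"translation":[0,-0.4,0],"angular":[0,0,0]},{"translation":[0,-0.4,0],"angular":[0,0,0]}]'

```text
time_s: 5.3
position: [0.5936, 0.1224, 0.0806]
ee_rot: [-1.261, 1.125, -1.125]
contact_force: [0.3, 0.3, -0.8]
grip_width: 0.0297
```

>>> carry_out --moves '[{"translation":[0,0,0],"angular":[0,0,0]}]' --claw 166

```text
time_s: 5.38
position: [0.5935, 0.1224, 0.0803]
ee_rot: [-1.261, 1.125, -1.125]
contact_force: [-0.4, -0.6, -1.9]
grip_width: 0.03
```

>>> carry_out --moves '[{"translation":[0,0,0],"angular":[0,0,0]},{"translation":[0,0,0],"angular":[0,0,0]}]' --claw 167

```text
time_s: 5.55
position: [0.5934, 0.1224, 0.0801]
ee_rot: [-1.261, 1.125, -1.125]
contact_force: [-0.3, -0.7, -1.0]
grip_width: 0.0295
```

```bash
python3 -c "
from h import *
st()
snap('scene','s9',(280,180,430,300),5)"
```

```text
t 5.55 pos [0.5934 0.1224 0.0801] f [-0.3 -0.7 -1. ] w 0.0295
[[ 0.114 -0.     0.994]
 [-0.994 -0.     0.114]
 [ 0.    -1.    -0.   ]]
```

View pics/s9.png

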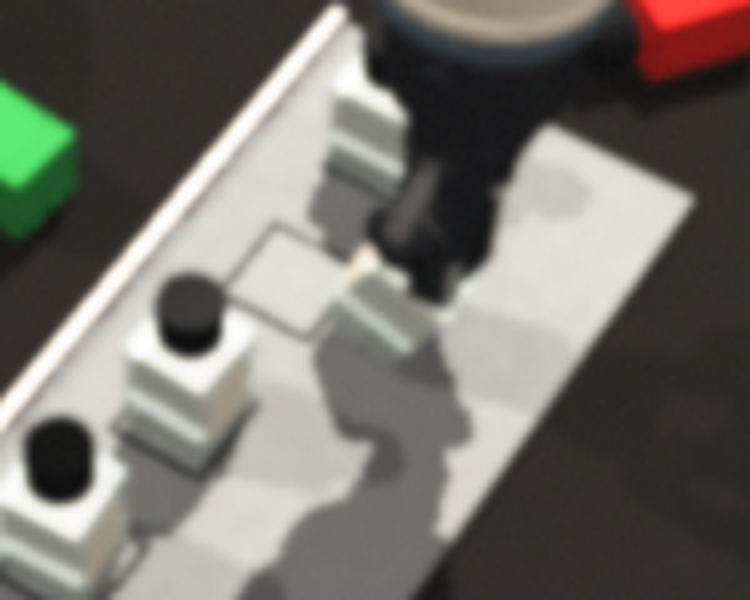

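>>> carry_out --moves '[{"translation":[0,0,0],"angular":[0,0,0]},{"translation":[0,0,0],"angular":[0,0,0]}]' --claw 166

```text
time_s: 5.77
position: [0.5935, 0.1224, 0.0802]
ee_rot: [-1.261, 1.125, -1.125]
contact_force: [0.2, -0.8, -0.7]
grip_width: 0.0299
```

>>> carry_out --moves '[{"translation":[0,0,0],"angular":[0,0,0]},{"translation":[0,0,0],"angular":[0,0,0]}]' --claw 168

```text
time_s: 5.93
position: [0.5936, 0.1225, 0.0803]
ee_rot: [-1.261, 1.125, -1.125]
contact_force: [-0.3, 0.3, -0.2]
grip_width: 0.0297
```

```bash
python3 -c "
from h import *
st()
snap('scene','s10',(280,180,430,300),5)"
```

```text
t 5.93 pos [0.5936 0.1225 0.0803] f [-0.3  0.3 -0.2] w 0.0297
[[ 0.114  0.     0.994]
 [-0.994  0.     0.114]
 [-0.    -1.     0.   ]]
```

View pics/s10.png

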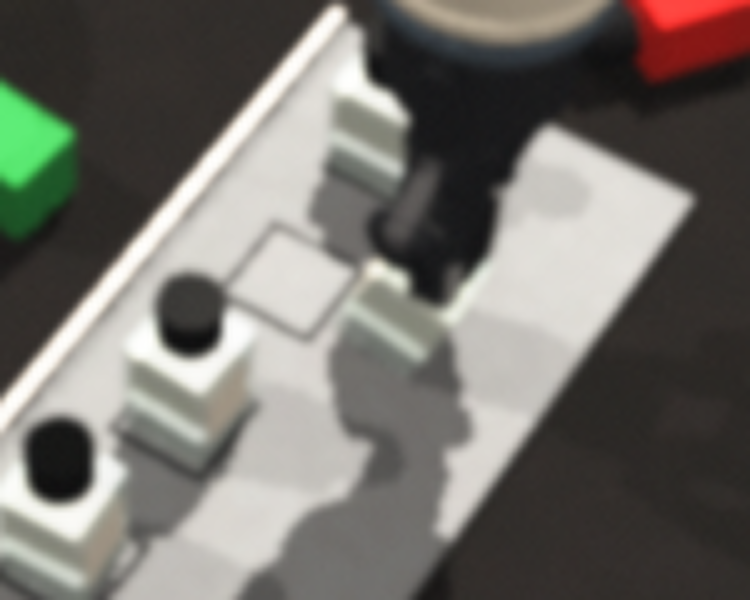

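```bash
python3 -c "
from h import *
to([.5215,.1165,.095],-87.3)"
```

```text
t 5.98 pos [0.5936 0.1225 0.0803] f [-0.3  0.1 -0.5] w 0.0296
[[ 0.114  0.     0.994]
 [-0.994 -0.     0.114]
 [ 0.    -1.     0.   ]]
trans [-0.23 -1.47 -7.23] ang [-0.     0.067  0.   ]
```

>>> carry_out --moves '[{"translation":[0,-0.8,0],"angular":[0,0,0]},{"translation":[0,-1.5,-1],"angular":[0,0.02,0]},{"translation":[-0.1,-1.5,-2.5],"angular":[0,0.04,0]},{"translation":[-0.2,-1.5,-4.3],"angular":[0,0.067,0]},{"translation":[-0.2,-1.5,-5.8],"angular":[0,0.067,0]},{"translation":[-0.2,-1.5,-6.8],"angular":[0,0.067,0]},{"translation":[-0.2,-1.5,-7.2],"angular":[0,0.067,0]},{"translation":[-0.2,-1.5,-7.2],"angular":[0,0.067,0]},{"translation":[-0.2,-1.5,-7.2],"angular":[0,0.067,0]}]'

```text
time_s: 6.73
position: [0.5226, 0.1163, 0.0957]
ee_rot: [-1.23, 1.174, -1.175]
contact_force: [1.2, 0.4, -1.6]
grip_width: 0.0295
```

```bash
python3 -c "
from h import *
st()
snap('scene','s11',(280,160,430,280),5)
snap('top','t11',(200,170,360,290),5)"
```

```text
t 6.73 pos [0.5226 0.1163 0.0957] f [ 1.2  0.4 -1.6] w 0.0295
[[ 0.047  0.001  0.999]
 [-0.999  0.     0.047]
 [-0.    -1.     0.001]]
```

View pics/s11.png

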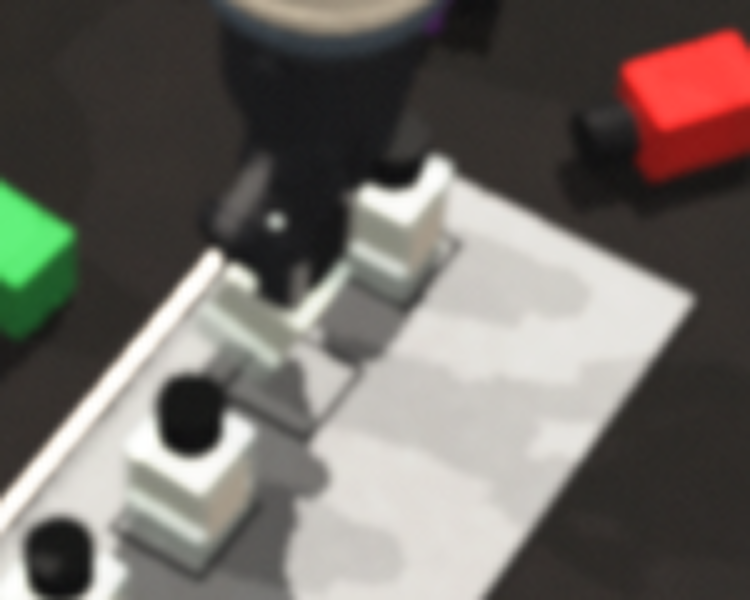

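View pics/t11.png

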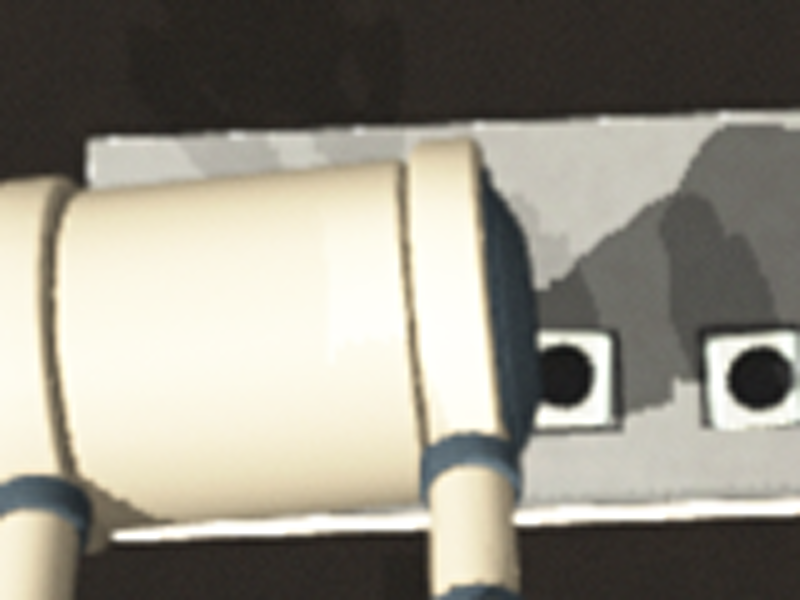

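```bash
python3 -c "
from h import *
c,s=np.cos(np.radians(2.74)),np.sin(np.radians(2.74))
def cor(x,y,z): return np.array([[x+c*a-s*b,y+s*a+c*b,z] for a,b in((-.02,-.02),(.02,-.02),(.02,.02),(-.02,.02))])
for z in(.030,.088):print(z,((proj('scene',cor(.5226,.1163,z))-[280,160])*5).round(0).tolist())
print(((proj('scene',cor(.5275,.0314,.006))-[280,160])*5).round(0).tolist())
c24=[]
print(((proj('scene',[[.5215+c*a-s*b,.1163+s*a+c*b,.006] for a,b in((-.024,-.024),(.024,-.024),(.024,.024),(-.024,.024))])-[280,160])*5).round(0).tolist())
"
```

```text
0.03 [[229.0, 360.0], [307.0, 403.0], [356.0, 340.0], [279.0, 299.0]]
0.088 [[232.0, 279.0], [314.0, 322.0], [365.0, 258.0], [284.0, 216.0]]
[[120.0, 529.0], [199.0, 574.0], [250.0, 508.0], [172.0, 464.0]]
[[213.0, 393.0], [306.0, 444.0], [364.0, 369.0], [272.0, 320.0]]
```

>>> carry_out --moves '[{"translation":[0,0.8,0],"angular":[0,0,0]},{"translation":[0,1.5,0],"angular":[0,0,0]},{"translation":[0,1.5,0],"angular":[0,0,0]}]'

```text
time_s: 7.08
position: [0.5221, 0.1162, 0.079]
ee_rot: [-1.231, 1.175, -1.175]
contact_force: [0.8, -0.2, 0.3]
grip_width: 0.0292
```

>>> carry_out --moves '[{"translation":[0,0,0],"angular":[0,0,0]},{"translation":[0,0,0],"angular":[0,0,0]}]' --claw 166

```text
time_s: 7.25
position: [0.5217, 0.1162, 0.0796]
ee_rot: [-1.232, 1.175, -1.174]
contact_force: [-0.2, -0.4, -1.4]
grip_width: 0.0296
```

>>> carry_out --moves '[{"translation":[0,0,0],"angular":[0,0,0]},{"translation":[0,0,0],"angular":[0,0,0]}]' --claw 167

```text
time_s: 7.42
position: [0.5218, 0.1162, 0.08]
ee_rot: [-1.231, 1.175, -1.175]
contact_force: [-0.8, 0.1, -1.6]
grip_width: 0.0297
```

```bash
python3 -c "
from h import *
st()
snap('scene','s12',(280,160,430,280),5)"
```

```text
t 7.42 pos [0.5218 0.1162 0.08  ] f [-0.8  0.1 -1.6] w 0.0297
[[ 0.047 -0.     0.999]
 [-0.999 -0.     0.047]
 [ 0.    -1.    -0.   ]]
```

View pics/s12.png

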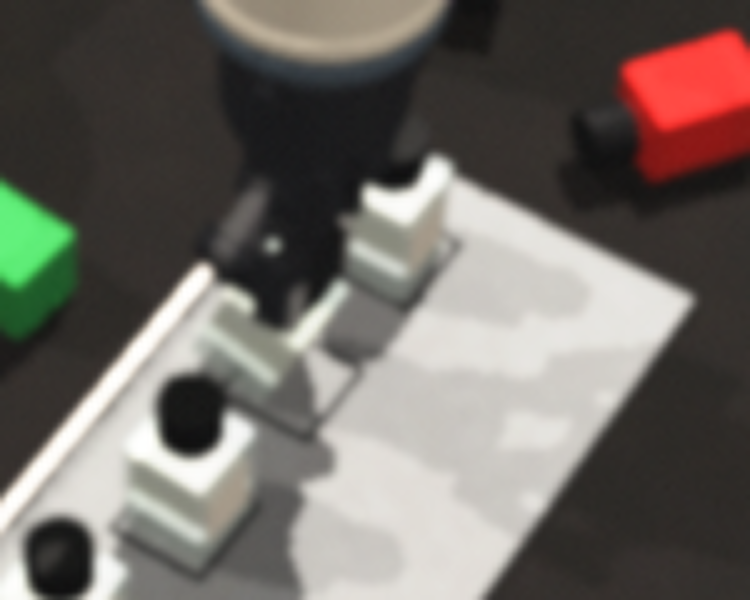

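>>> carry_out --moves '[{"translation":[0,0.4,0],"angular":[0,0,0]},{"translation":[0,0.4,0],"angular":[0,0,0]}]'

```text
time_s: 7.63
position: [0.523, 0.1164, 0.0772]
ee_rot: [-1.229, 1.173, -1.176]
contact_force: [-3.2, -0.5, 22.0]
grip_width: 0.0298
```

>>> carry_out --moves '[{"translation":[0,0.3,0],"angular":[0,0,0]},{"translation":[0,0.3,0],"angular":[0,0,0]}]'

```text
time_s: 7.8
position: [0.5256, 0.1165, 0.0764]
ee_rot: [-1.224, 1.168, -1.178]
contact_force: [-0.9, -1.1, 54.9]
grip_width: 0.0294
```

```bash
python3 -c "
from h import *
st()
snap('scene','s13',(280,160,430,280),5)"
```

```text
t 7.8 pos [0.5256 0.1165 0.0764] f [-0.9 -1.1 54.9] w 0.0294
[[ 0.047  0.009  0.999]
 [-0.999  0.001  0.047]
 [-0.    -1.     0.009]]
```

View pics/s13.png

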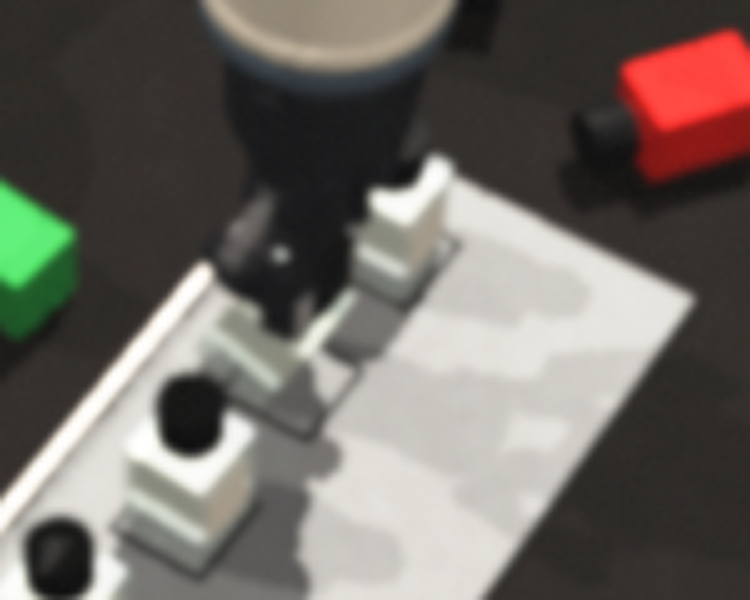

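>>> carry_out --moves '[{"translation":[0,-0.65,0],"angular":[0,0,0]},{"translation":[0,-0.65,0],"angular":[0,0,0]}]'

```text
time_s: 8.02
position: [0.5226, 0.1163, 0.0809]
ee_rot: [-1.229, 1.173, -1.176]
contact_force: [0.5, 0.9, -1.8]
grip_width: 0.0298
```

```bash
python3 -c "
from h import *
st()
snap('scene','s14',(290,190,390,260),8)
for z in (.006,.012):print(onz('scene',[(280+275/5,160+390/5),(280+203/5,160+335/5)],z))"
```

```text
t 8.02 pos [0.5226 0.1163 0.0809] f [ 0.5  0.9 -1.8] w 0.0298
[[ 0.047  0.002  0.999]
 [-0.999  0.     0.047]
 [-0.    -1.     0.002]]
[[0.51942274 0.10887505 0.006     ]
 [0.4764899  0.11419259 0.006     ]]
[[0.52170435 0.10527708 0.012     ]
 [0.47900893 0.11056521 0.012     ]]
```

View pics/s14.png

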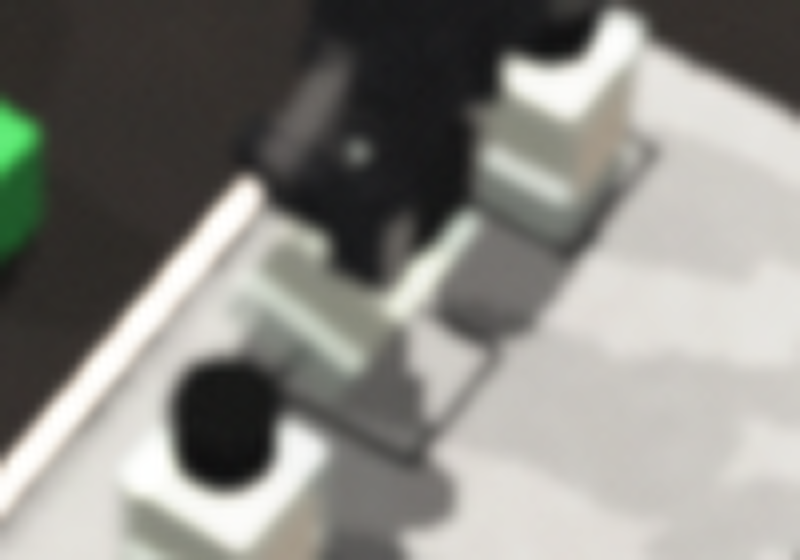

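```bash
python3 -c "
from h import *
to([.5400,.1170,.0775],-87.3)"
```

```text
t 8.07 pos [0.5222 0.1163 0.0802] f [-0.7 -0.1 -1.7] w 0.0296
[[ 0.047  0.001  0.999]
 [-0.999  0.     0.047]
 [-0.    -1.     0.001]]
trans [0.01 0.27 1.78] ang [-0.001 -0.    -0.   ]
```

>>> carry_out --moves '[{"translation":[0,-0.4,0.5],"angular":[0,0,0]},{"translation":[0,-0.4,1.3],"angular":[0,0,0]},{"translation":[0,-0.2,1.8],"angular":[0,0,0]},{"translation":[0,0.2,1.8],"angular":[0,0,0]},{"translation":[0,0.2,1.8],"angular":[0,0,0]}]' --claw 167

```text
time_s: 8.48
position: [0.5412, 0.1172, 0.0776]
ee_rot: [-1.229, 1.173, -1.176]
contact_force: [1.2, 0.7, 11.6]
grip_width: 0.0298
```

>>> carry_out --moves '[{"translation":[0,0,-0.25],"angular":[0,0,0]},{"translation":[0,0.03,-0.55],"angular":[0,0,0]},{"translation":[0,0.06,-0.9],"angular":[0,0,0]},{"translation":[0,0.12,-1.2],"angular":[0,0,0]},{"translation":[0,0.2,-1.5],"angular":[0,0,0]},{"translation":[0,0.27,-1.85],"angular":[0,0,0]},{"translation":[0,0.27,-1.85],"angular":[0,0,0]}]' --claw 166

```text
time_s: 9.07
position: [0.5207, 0.1162, 0.0746]
ee_rot: [-1.232, 1.175, -1.174]
contact_force: [-1.2, 0.2, 4.9]
grip_width: 0.0299
```

```bash
python3 -c "
from h import *
st()
snap('scene','s15',(290,190,390,260),8)"
```

```text
t 9.07 pos [0.5207 0.1162 0.0746] f [-1.2  0.2  4.9] w 0.0299
[[ 0.047 -0.001  0.999]
 [-0.999 -0.     0.047]
 [ 0.    -1.    -0.001]]
```

View pics/s15.png

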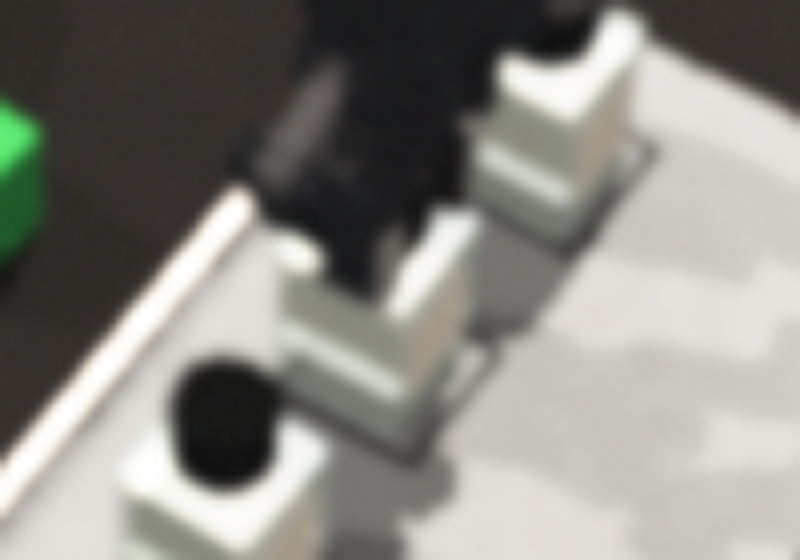

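>>> carry_out --moves '[{"translation":[0,0,0],"angular":[0,0,0]},{"translation":[0,0,0],"angular":[0,0,0]}]' --claw 162

```text
time_s: 9.28
position: [0.5215, 0.1162, 0.0748]
ee_rot: [-1.231, 1.175, -1.175]
contact_force: [0.4, -0.3, -0.9]
grip_width: 0.0312
```

>>> carry_out --moves '[{"translation":[0,0,0],"angular":[0,0,0]},{"translation":[0,0,0],"angular":[0,0,0]},{"translation":[0,0,0],"angular":[0,0,0]},{"translation":[0,-1.5,0],"angular":[0,0,0]},{"translation":[0,-4.5,0],"angular":[0,0,0]},{"translation":[0,-8,0],"angular":[0,0,0]},{"translation":[0,-11,0],"angular":[0,0,0]},{"translation":[0,-11,0],"angular":[0,0,0]}]' --claw 125

```text
time_s: 9.95
position: [0.5238, 0.1166, 0.1904]
ee_rot: [-1.225, 1.169, -1.178]
contact_force: [0.5, -0.3, 2.1]
grip_width: 0.0435
```

```bash
python3 -c "
from h import *
st()
snap('scene','s16',(290,190,390,260),8)"
```

```text
t 9.95 pos [0.5238 0.1166 0.1904] f [ 0.5 -0.3  2.1] w 0.0435
[[ 0.047  0.008  0.999]
 [-0.999  0.001  0.047]
 [-0.001 -1.     0.008]]
```

View pics/s16.png

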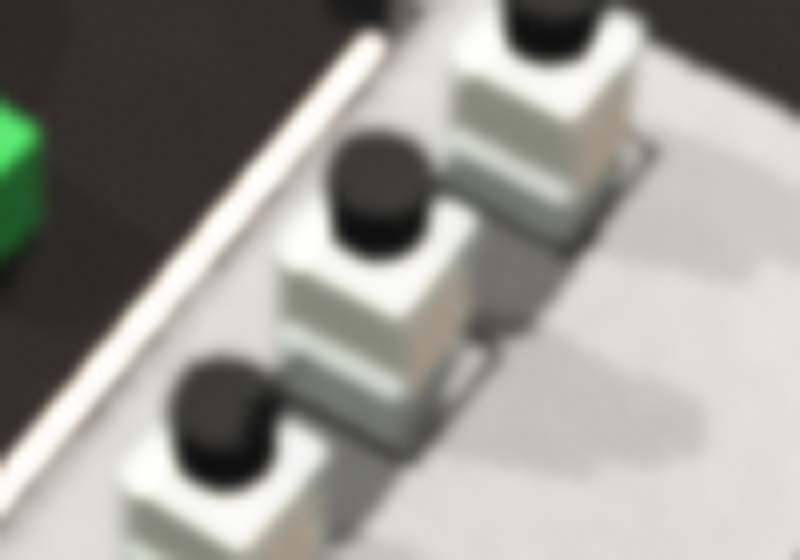

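```bash
python3 - <<'E'
from h import *
c1,d1=ray('top',[(205+682/3.3,180+203/3.3)]);c2,d2=ray('scene',[(200+138/2.6,175+375/2.6)])
k=np.linalg.lstsq(np.stack([d1[0],-d2[0]],1),c2-c1,rcond=None)[0];print(c1+k[0]*d1[0],c2+k[1]*d2[0])
snap('scene','s17',(210,270,330,360),6); snap('top','t17',(360,180,440,285),6)
to([.4922,-.1721,.20],-87.3)
print(monitor.get_state()['joint_positions'].round(2))
E
```

```text
[ 0.53418292 -0.1830717   0.08961529] [ 0.53597146 -0.18164902  0.08941958]
t 10.1 pos [0.5212 0.1162 0.1851] f [-0.5 -0.2 -0.3] w 0.0434
[[ 0.047  0.     0.999]
 [-0.999  0.     0.047]
 [-0.    -1.     0.   ]]
trans [28.66 -1.49 -4.25] ang [-0. -0. -0.]
[0.11 0.43 1.64 0.   1.07 1.63]
```

View pics/s17.png

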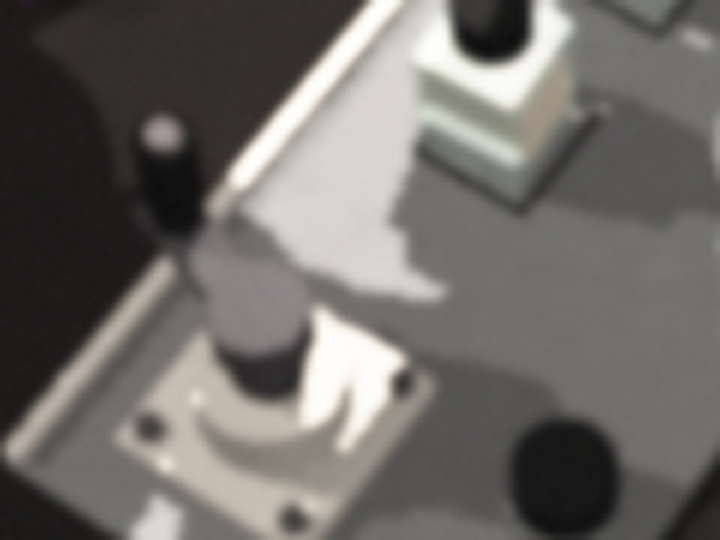

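View pics/t17.png

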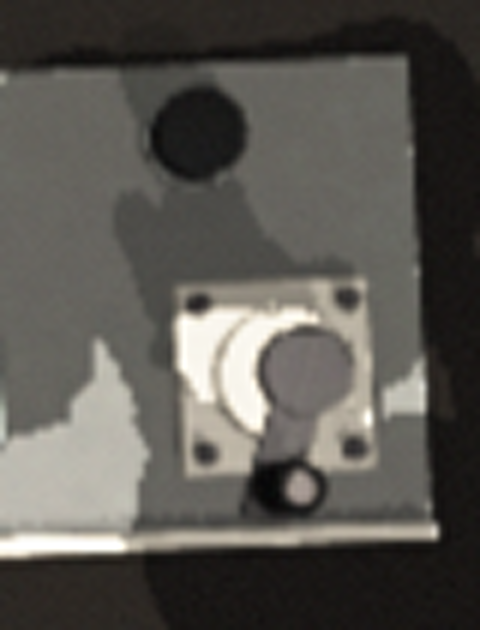

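>>> carry_out --moves '[{"translation":[28.7,-1.5,-4.2],"angular":[0,0,0]},{"translation":[28.7,-1.5,-4.2],"angular":[0,0,0]},{"translation":[28.7,-1.5,-4.2],"angular":[0,0,0]},{"translation":[28.7,-1.5,-4.2],"angular":[0,0,0]},{"translation":[28.7,-1.5,-4.2],"angular":[0,0,0]},{"translation":[28.7,-1.5,-4.2],"angular":[0,0,0]},{"translation":[28.7,-1.5,-4.2],"angular":[0,0,0]},{"translation":[28.7,-1.5,-4.2],"angular":[0,0,0]},{"translation":[28.7,-1.5,-4.2],"angular":[0,0,0]},{"translation":[28.7,-1.5,-4.2],"angular":[0,0,0]}]' --claw 70

```text
time_s: 10.93
position: [0.4922, -0.172, 0.199]
ee_rot: [-1.231, 1.177, -1.173]
contact_force: [-0.7, 1.2, -0.0]
grip_width: 0.0619
```

```bash
python3 - <<'E'
from h import *
to([.4925,-.1721,.104],-87.3)
E
```

```text
t 10.93 pos [ 0.4922 -0.172   0.199 ] f [-0.7  1.2 -0. ] w 0.0619
[[ 0.046 -0.002  0.999]
 [-0.999  0.001  0.046]
 [-0.001 -1.    -0.002]]
trans [0.02 9.5  0.05] ang [ 0.002 -0.001 -0.001]
```

>>> carry_out --moves '[{"translation":[0,3,0],"angular":[0,0,0]},{"translation":[0,6,0],"angular":[0,0,0]},{"translation":[0,8.5,0],"angular":[0,0,0]},{"translation":[0,9.5,0],"angular":[0,0,0]},{"translation":[0,9.5,0],"angular":[0,0,0]},{"translation":[0,9.5,0],"angular":[0,0,0]}]' --claw 120

```text
time_s: 11.43
position: [0.4929, -0.1716, 0.1053]
ee_rot: [-1.232, 1.175, -1.173]
contact_force: [-0.2, -0.3, 1.1]
grip_width: 0.0456
```

```bash
python3 - <<'E'
from h import *
to([.4925,-.1721,.104],-87.3)
snap('scene','s18',(210,270,330,360),6)
E
```

```text
t 11.43 pos [ 0.4929 -0.1716  0.1053] f [-0.2 -0.3  1.1] w 0.0456
[[ 0.048 -0.001  0.999]
 [-0.999  0.     0.048]
 [-0.001 -1.    -0.001]]
trans [ 0.05  0.13 -0.04] ang [ 0.001  0.001 -0.001]
```

View pics/s18.png

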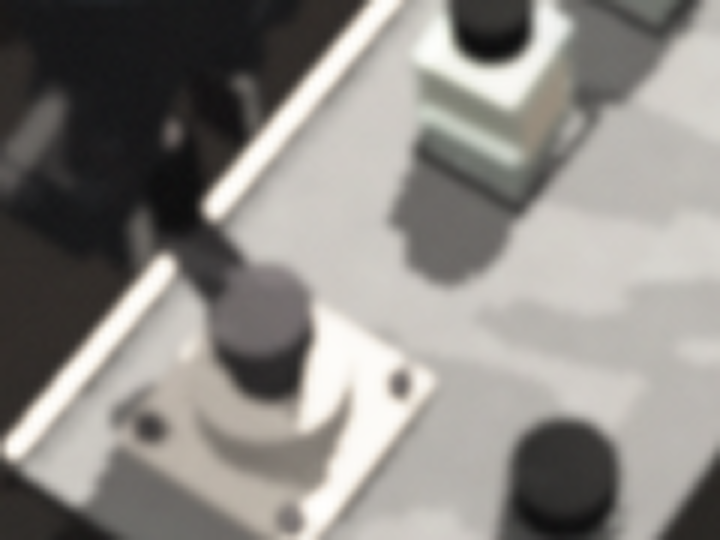

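>>> carry_out --moves '[{"translation":[0,0,0],"angular":[0,0,0]},{"translation":[0,0,0],"angular":[0,0,0]},{"translation":[0,0,0],"angular":[0,0,0]},{"translation":[0,0,0],"angular":[0,0,0]},{"translation":[0,0,0],"angular":[0,0,0]}]' --claw 203

```text
time_s: 11.9
position: [0.4933, -0.1728, 0.1061]
ee_rot: [-1.23, 1.173, -1.176]
contact_force: [-1.8, -0.3, 7.8]
grip_width: 0.0187
```

```bash
python3 - <<'E'
from h import *
s,M=st(); print(s['moment'])
C=np.array([.5352,-.1827]); d=s['position'][:2]-C; print(np.linalg.norm(d),np.degrees(np.arctan2(d[1],d[0])))
E
```

```text
t 11.9 pos [ 0.4933 -0.1728  0.1061] f [-1.8 -0.3  7.8] w 0.0187
[[ 0.047  0.002  0.999]
 [-0.999 -0.001  0.047]
 [ 0.001 -1.     0.002]]
[-0.04150603  0.18214095  0.02688714]
0.043044627726787243 166.66896580211179
```

```bash
python3 - <<'E'
from h import *
C=np.array([.5355,-.183]);a=np.radians(2.74)
def P(f): return np.array([.045*np.cos(f),.045*np.sin(f)])
f0=np.arctan2(-.1728+.183,-np.sqrt(.045**2-.0102**2)); print(np.degrees(f0))
np.set_printoptions(suppress=True)
for k in range(0,12):
    r=[]
    for j in (5,10,15):
        d=(P(f0+np.radians(15*k+j))-P(f0+np.radians(15*k)))*100
        r.append([round(d[0]*.047-d[1]*.999,2),round(d[0]*.999+d[1]*.047,2)])
    print(15*k,r)
snap('scene','s19',(210,270,330,360),6)
E
```

```text
166.89909646573523
0 [[np.float64(0.38), np.float64(-0.09)], [np.float64(0.77), np.float64(-0.15)], [np.float64(1.16), np.float64(-0.17)]]
15 [[np.float64(0.39), np.float64(0.01)], [np.float64(0.78), np.float64(0.06)], [np.float64(1.17), np.float64(0.14)]]
30 [[np.float64(0.38), np.float64(0.11)], [np.float64(0.74), np.float64(0.26)], [np.float64(1.09), np.float64(0.43)]]
45 [[np.float64(0.33), np.float64(0.21)], [np.float64(0.65), np.float64(0.44)], [np.float64(0.94), np.float64(0.7)]]
60 [[np.float64(0.27), np.float64(0.29)], [np.float64(0.51), np.float64(0.59)], [np.float64(0.73), np.float64(0.92)]]
75 [[np.float64(0.19), np.float64(0.35)], [np.float64(0.34), np.float64(0.71)], [np.float64(0.46), np.float64(1.08)]]
90 [[np.float64(0.09), np.float64(0.38)], [np.float64(0.15), np.float64(0.77)], [np.float64(0.17), np.float64(1.16)]]
105 [[np.float64(-0.01), np.float64(0.39)], [np.float64(-0.06), np.float64(0.78)], [np.float64(-0.14), np.float64(1.17)]]
120 [[np.float64(-0.11), np.float64(0.38)], [np.float64(-0.26), np.float64(0.74)], [np.float64(-0.43), np.float64(1.09)]]
135 [[np.float64(-0.21), np.float64(0.33)], [np.float64(-0.44), np.float64(0.65)], [np.float64(-0.7), np.float64(0.94)]]
150 [[np.float64(-0.29), np.float64(0.27)], [np.float64(-0.59), np.float64(0.51)], [np.float64(-0.92), np.float64(0.73)]]
165 [[np.float64(-0.35), np.float64(0.19)], [np.float64(-0.71), np.float64(0.34)], [np.float64(-1.08), np.float64(0.46)]]
```

View pics/s19.png

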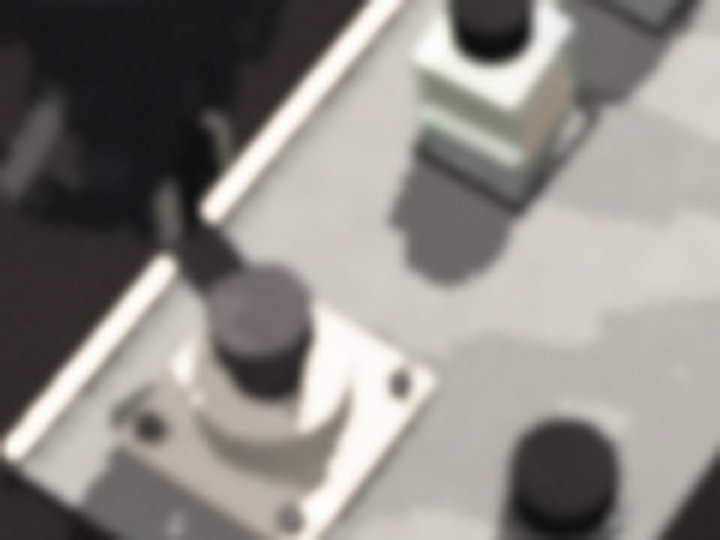

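>>> carry_out --moves '[{"translation":[0.38,-0.01,-0.09],"angular":[0,0,0]},{"translation":[0.77,-0.02,-0.15],"angular":[0,0,0]},{"translation":[1.16,-0.03,-0.17],"angular":[0,0,0]},{"translation":[1.16,-0.03,-0.17],"angular":[0,0,0]}]'

```text
time_s: 12.28
position: [0.492, -0.1848, 0.1064]
ee_rot: [-1.23, 1.174, -1.176]
contact_force: [-2.5, -1.5, 8.4]
grip_width: 0.0185
```

>>> carry_out --moves '[{"translation":[0,0,0],"angular":[0,0,0]},{"translation":[0,0,0],"angular":[0,0,0]}]' --claw 188

```text
time_s: 12.45
position: [0.4918, -0.1842, 0.1059]
ee_rot: [-1.231, 1.174, -1.175]
contact_force: [0.6, 0.6, 0.1]
grip_width: 0.0225
```

```bash
python3 - <<'E'
from h import *
st()
snap('scene','s20',(210,270,330,360),6)
E
```

```text
t 12.45 pos [ 0.4918 -0.1842  0.1059] f [0.6 0.6 0.1] w 0.0225
[[ 0.047  0.001  0.999]
 [-0.999 -0.     0.047]
 [ 0.    -1.     0.001]]
```

View pics/s20.png

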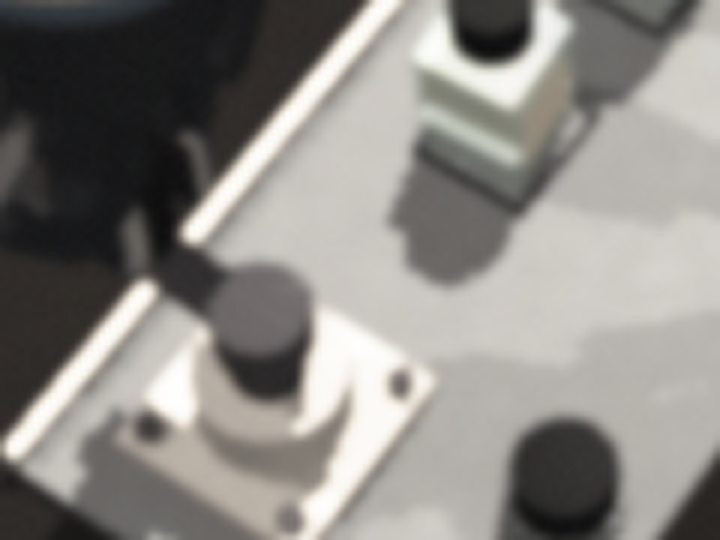

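>>> carry_out --moves '[{"translation":[0,0,0],"angular":[0,0,0]},{"translation":[0,0,0],"angular":[0,0,0]},{"translation":[0.39,-0.01,0.01],"angular":[0,0,0]},{"translation":[0.78,-0.02,0.06],"angular":[0,0,0]},{"translation":[1.17,-0.03,0.14],"angular":[0,0,0]},{"translation":[1.17,-0.03,0.14],"angular":[0,0,0]}]' --claw 203

```text
time_s: 13.0
position: [0.4937, -0.1962, 0.1059]
ee_rot: [-1.231, 1.174, -1.175]
contact_force: [-2.9, -1.9, 7.2]
grip_width: 0.0184
```

>>> carry_out --moves '[{"translation":[0,0,0],"angular":[0,0,0]},{"translation":[0,0,0],"angular":[0,0,0]}]' --claw 188

```text
time_s: 13.17
position: [0.4936, -0.1957, 0.1056]
ee_rot: [-1.231, 1.175, -1.175]
contact_force: [0.1, 0.8, 0.3]
grip_width: 0.0224
```

```bash
cat > hub.py <<'E'
from h import *
import sys
s,M=st()
im=viewer.capture('scene'); n=sys.argv[1]
cv2.imwrite(f'pics/{n}.png',cv2.resize(im[270:360,210:330],None,fx=6,fy=6,interpolation=cv2.INTER_CUBIC))
ref=cv2.imread('pics/s20.png')  # 6x
big=cv2.imread(f'pics/{n}.png')
t=ref[255:415,205:345]   # hub + shaft
t=ref[300:405,215:300]
r=cv2.matchTemplate(big[260:460,190:340],t,cv2.TM_CCOEFF_NORMED);_,v,_,l=cv2.minMaxLoc(r)
print('hub shift px(6x)',l[0]+190-215,l[1]+260-300,'score',round(v,3))
d=s['position'][:2]-[.5355,-.183];print('r',np.linalg.norm(d).round(4),'ang',np.degrees(np.arctan2(d[1],d[0])).round(1)%360)
E
python3 hub.py s21
```

```text
t 13.17 pos [ 0.4936 -0.1957  0.1056] f [0.1 0.8 0.3] w 0.0224
[[ 0.047 -0.     0.999]
 [-0.999  0.     0.047]
 [-0.    -1.    -0.   ]]
hub shift px(6x) 0 1 score 0.984
r 0.0438 ang 196.8
```

View pics/s21.png

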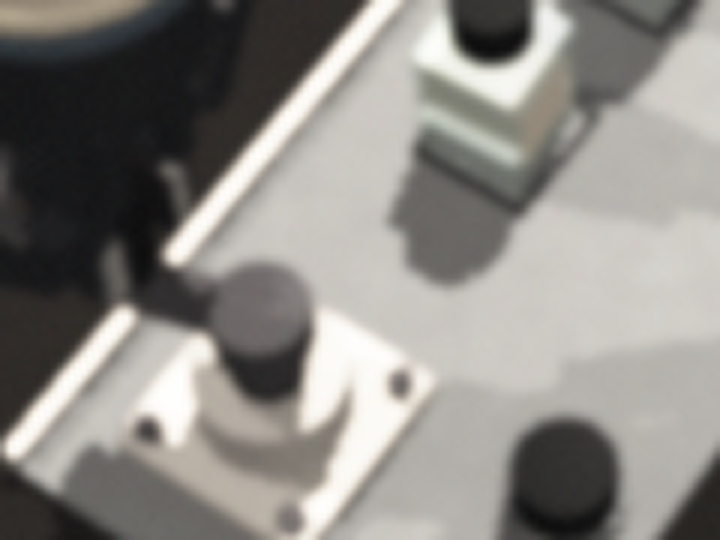

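>>> carry_out --moves '[{"translation":[0,0,0],"angular":[0,0,0]},{"translation":[0,0,0],"angular":[0,0,0]},{"translation":[0.38,-0.02,0.11],"angular":[0,0,0]},{"translation":[0.74,-0.04,0.26],"angular":[0,0,0]},{"translation":[1.09,-0.06,0.43],"angular":[0,0,0]},{"translation":[1.09,-0.06,0.43],"angular":[0,0,0]}]' --claw 203

```text
time_s: 13.72
position: [0.4988, -0.2073, 0.1062]
ee_rot: [-1.231, 1.174, -1.175]
contact_force: [-1.5, -1.2, -1.9]
grip_width: 0.0184
```

>>> carry_out --moves '[{"translation":[0,0,0],"angular":[0,0,0]},{"translation":[0,0,0],"angular":[0,0,0]}]' --claw 188

```text
time_s: 13.88
position: [0.4986, -0.2065, 0.1063]
ee_rot: [-1.231, 1.175, -1.175]
contact_force: [-0.6, 0.2, -0.5]
grip_width: 0.0226
```

```bash
python3 hub.py s22
```

```text
t 13.88 pos [ 0.4986 -0.2065  0.1063] f [-0.6  0.2 -0.5] w 0.0226
[[ 0.047  0.     0.999]
 [-0.999 -0.     0.047]
 [ 0.    -1.     0.   ]]
hub shift px(6x) 1 2 score 0.924
r 0.0438 ang 212.5
```

View pics/s22.png

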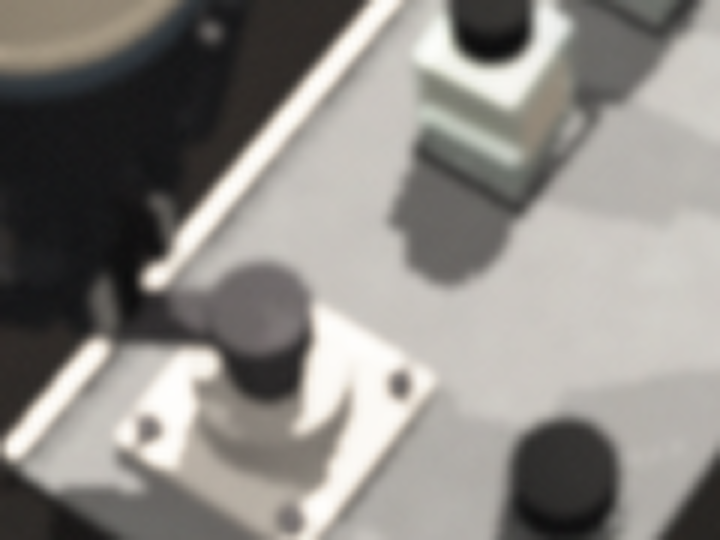

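>>> carry_out --moves '[{"translation":[0,0,0],"angular":[0,0,0]},{"translation":[0,0,0],"angular":[0,0,0]},{"translation":[0.33,-0.01,0.21],"angular":[0,0,0]},{"translation":[0.65,-0.02,0.44],"angular":[0,0,0]},{"translation":[0.94,-0.03,0.7],"angular":[0,0,0]},{"translation":[0.94,-0.03,0.7],"angular":[0,0,0]}]' --claw 203

```text
time_s: 14.43
position: [0.5067, -0.2165, 0.1067]
ee_rot: [-1.231, 1.174, -1.176]
contact_force: [-1.4, -3.2, 3.8]
grip_width: 0.0182
```

>>> carry_out --moves '[{"translation":[0,0,0],"angular":[0,0,0]},{"translation":[0,0,0],"angular":[0,0,0]}]' --claw 188

```text
time_s: 14.6
position: [0.506, -0.2155, 0.1065]
ee_rot: [-1.231, 1.175, -1.175]
contact_force: [0.4, -0.1, 0.0]
grip_width: 0.0225
```

```bash
python3 hub.py s23
```

```text
t 14.6 pos [ 0.506  -0.2155  0.1065] f [ 0.4 -0.1  0. ] w 0.0225
[[ 0.047  0.     0.999]
 [-0.999  0.     0.047]
 [-0.    -1.     0.   ]]
hub shift px(6x) 0 1 score 0.938
r 0.0439 ang 227.8
```

View pics/s23.png

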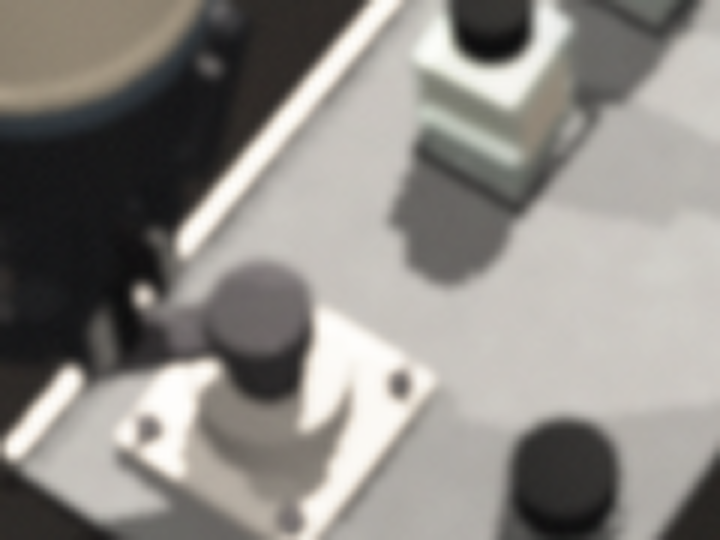

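No drop yet at 60° back (hub top still at crop y≈262). Continue.

>>> carry_out --moves '[{"translation":[0,0,0],"angular":[0,0,0]},{"translation":[0,0,0],"angular":[0,0,0]},{"translation":[0.27,-0.01,0.29],"angular":[0,0,0]},{"translation":[0.51,-0.02,0.59],"angular":[0,0,0]},{"translation":[0.73,-0.03,0.92],"angular":[0,0,0]},{"translation":[0.73,-0.03,0.92],"angular":[0,0,0]}]' --claw 203

```text
time_s: 15.15
position: [0.5164, -0.2231, 0.107]
ee_rot: [-1.231, 1.174, -1.176]
contact_force: [-0.9, -3.0, 3.4]
grip_width: 0.0184
```

>>> carry_out --moves '[{"translation":[0,0,0],"angular":[0,0,0]},{"translation":[0,0,0],"angular":[0,0,0]}]' --claw 188

```text
time_s: 15.32
position: [0.5156, -0.2223, 0.1068]
ee_rot: [-1.231, 1.175, -1.175]
contact_force: [0.1, 0.5, 0.6]
grip_width: 0.0222
```

```bash
python3 hub.py s24
```

```text
t 15.32 pos [ 0.5156 -0.2223  0.1068] f [0.1 0.5 0.6] w 0.0222
[[ 0.047  0.     0.999]
 [-0.999  0.     0.047]
 [-0.    -1.     0.   ]]
hub shift px(6x) -1 2 score 0.952
r 0.0441 ang 243.1
```

View pics/s24.png

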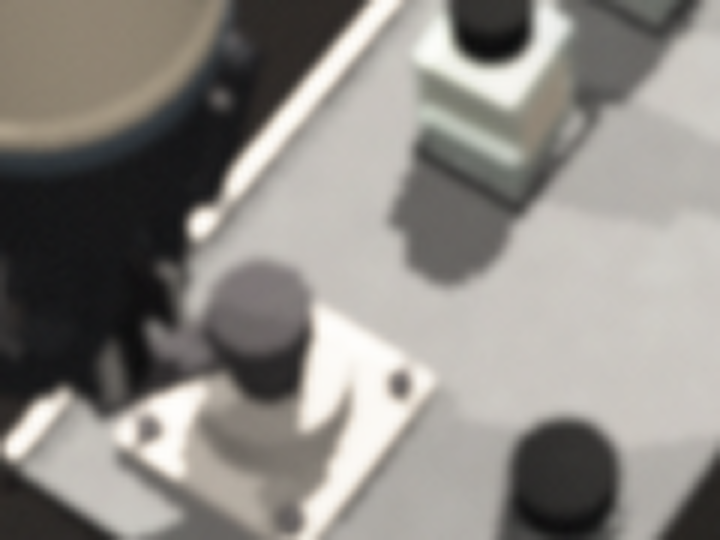

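>>> carry_out --moves '[{"translation":[0,0,0],"angular":[0,0,0]},{"translation":[0,0,0],"angular":[0,0,0]},{"translation":[0.19,-0.01,0.35],"angular":[0,0,0]},{"translation":[0.34,-0.02,0.71],"angular":[0,0,0]},{"translation":[0.46,-0.03,1.08],"angular":[0,0,0]},{"translation":[0.46,-0.03,1.08],"angular":[0,0,0]}]' --claw 203

```text
time_s: 15.87
position: [0.5272, -0.227, 0.1074]
ee_rot: [-1.231, 1.174, -1.176]
contact_force: [-0.9, -4.0, 2.3]
grip_width: 0.0184
```

>>> carry_out --moves '[{"translation":[0,0,0],"angular":[0,0,0]},{"translation":[0,0,0],"angular":[0,0,0]}]' --claw 188

```text
time_s: 16.03
position: [0.5263, -0.2263, 0.1071]
ee_rot: [-1.231, 1.175, -1.175]
contact_force: [-0.0, -1.5, 0.8]
grip_width: 0.0223
```

```bash
python3 hub.py s25
```

```text
t 16.03 pos [ 0.5263 -0.2263  0.1071] f [-0.  -1.5  0.8] w 0.0223
[[ 0.047  0.     0.999]
 [-0.999  0.     0.047]
 [-0.    -1.     0.   ]]
hub shift px(6x) 0 2 score 0.893
r 0.0442 ang 258.0
```

View pics/s25.png

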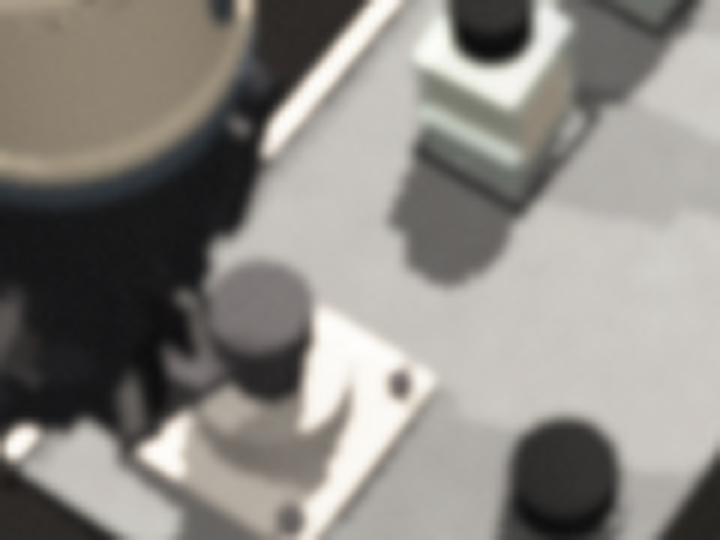

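>>> carry_out --moves '[{"translation":[0,0,0],"angular":[0,0,0]},{"translation":[0,0,0],"angular":[0,0,0]},{"translation":[0.09,-0.01,0.38],"angular":[0,0,0]},{"translation":[0.15,-0.02,0.77],"angular":[0,0,0]},{"translation":[0.17,-0.03,1.16],"angular":[0,0,0]},{"translation":[0.17,-0.03,1.16],"angular":[0,0,0]}]' --claw 203

```text
time_s: 16.58
position: [0.5388, -0.228, 0.1077]
ee_rot: [-1.231, 1.173, -1.176]
contact_force: [1.0, -4.2, 1.7]
grip_width: 0.0188
```

>>> carry_out --moves '[{"translation":[0,0,0],"angular":[0,0,0]},{"translation":[0,0,0],"angular":[0,0,0]}]' --claw 188

```text
time_s: 16.75
position: [0.5379, -0.2274, 0.1074]
ee_rot: [-1.231, 1.175, -1.174]
contact_force: [-0.3, -4.0, 1.8]
grip_width: 0.0226
```

```bash
python3 hub.py s26
```

```text
t 16.75 pos [ 0.5379 -0.2274  0.1074] f [-0.3 -4.   1.8] w 0.0226
[[ 0.047 -0.     0.999]
 [-0.999  0.     0.047]
 [-0.    -1.    -0.   ]]
hub shift px(6x) 3 2 score 0.703
r 0.0444 ang 273.1
```

View pics/s26.png

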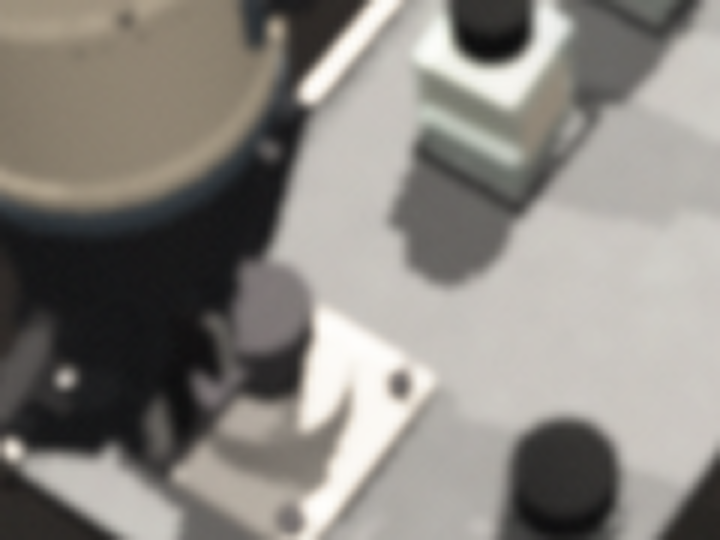

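>>> carry_out --moves '[{"translation":[0.12,0,0],"angular":[0,0,0]},{"translation":[0.12,0,0],"angular":[0,0,0]}]' --claw 185

```text
time_s: 16.97
position: [0.5378, -0.2286, 0.1073]
ee_rot: [-1.231, 1.175, -1.174]
contact_force: [-0.1, -0.5, 0.5]
grip_width: 0.023
```

```bash
python3 hub.py s27
```

```text
t 16.97 pos [ 0.5378 -0.2286  0.1073] f [-0.1 -0.5  0.5] w 0.023
[[ 0.047 -0.001  0.999]
 [-0.999  0.001  0.047]
 [-0.001 -1.    -0.001]]
hub shift px(6x) 3 2 score 0.711
r 0.0456 ang 272.9
```

View pics/s27.png

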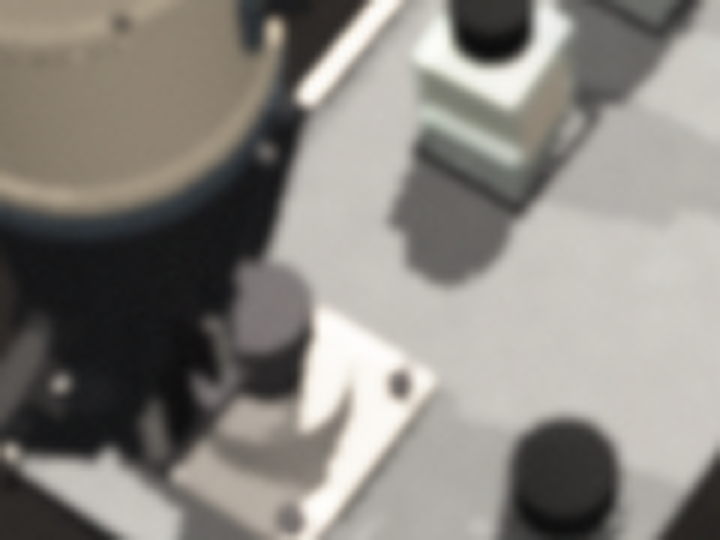

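>>> carry_out --moves '[{"translation":[0,0,0],"angular":[0,0,0]},{"translation":[0,0,0],"angular":[0,0,0]},{"translation":[-0.01,-0.01,0.39],"angular":[0,0,0]},{"translation":[-0.06,-0.02,0.78],"angular":[0,0,0]},{"translation":[-0.14,-0.03,1.17],"angular":[0,0,0]},{"translation":[-0.14,-0.03,1.17],"angular":[0,0,0]}]' --claw 203

```text
time_s: 17.52
position: [0.5508, -0.2266, 0.1078]
ee_rot: [-1.231, 1.174, -1.175]
contact_force: [0.6, -0.5, 1.1]
grip_width: 0.0184
```

>>> carry_out --moves '[{"translation":[0,0,0],"angular":[0,0,0]},{"translation":[0,0,0],"angular":[0,0,0]}]' --claw 186

```text
time_s: 17.68
position: [0.5498, -0.2266, 0.1077]
ee_rot: [-1.231, 1.175, -1.174]
contact_force: [-0.3, -1.3, 0.8]
grip_width: 0.0229
```

```bash
python3 hub.py s28
```

```text
t 17.68 pos [ 0.5498 -0.2266  0.1077] f [-0.3 -1.3  0.8] w 0.0229
[[ 0.047 -0.     0.999]
 [-0.999  0.     0.047]
 [-0.    -1.    -0.   ]]
hub shift px(6x) 3 5 score 0.122
r 0.0459 ang 288.1
```

View pics/s28.png

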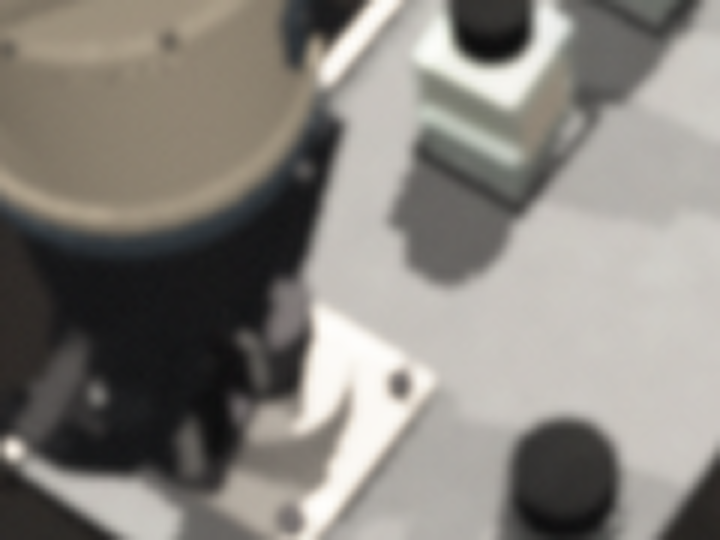

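>>> carry_out --moves '[{"translation":[0,0,0],"angular":[0,0,0]},{"translation":[0,0,0],"angular":[0,0,0]},{"translation":[-0.11,-0.01,0.38],"angular":[0,0,0]},{"translation":[-0.26,-0.02,0.74],"angular":[0,0,0]},{"translation":[-0.43,-0.03,1.09],"angular":[0,0,0]},{"translation":[-0.43,-0.03,1.09],"angular":[0,0,0]}]' --claw 203

```text
time_s: 18.23
position: [0.5611, -0.2214, 0.108]
ee_rot: [-1.231, 1.174, -1.174]
contact_force: [0.4, 2.5, -0.3]
grip_width: 0.0188
```

>>> carry_out --moves '[{"translation":[0,0,0],"angular":[0,0,0]},{"translation":[0,0,0],"angular":[0,0,0]}]' --claw 186

```text
time_s: 18.4
position: [0.5606, -0.222, 0.1081]
ee_rot: [-1.231, 1.174, -1.175]
contact_force: [-0.1, -0.6, -0.4]
grip_width: 0.0232
```

```bash
python3 hub.py s29; python3 -c "
from h import *
snap('top','t29',(360,180,440,285),6)"
```

```text
t 18.4 pos [ 0.5606 -0.222   0.1081] f [-0.1 -0.6 -0.4] w 0.0232
[[ 0.047  0.     0.999]
 [-0.999 -0.     0.047]
 [ 0.    -1.     0.   ]]
hub shift px(6x) -25 22 score 0.175
r 0.0464 ang 302.8
```

View pics/s29.png

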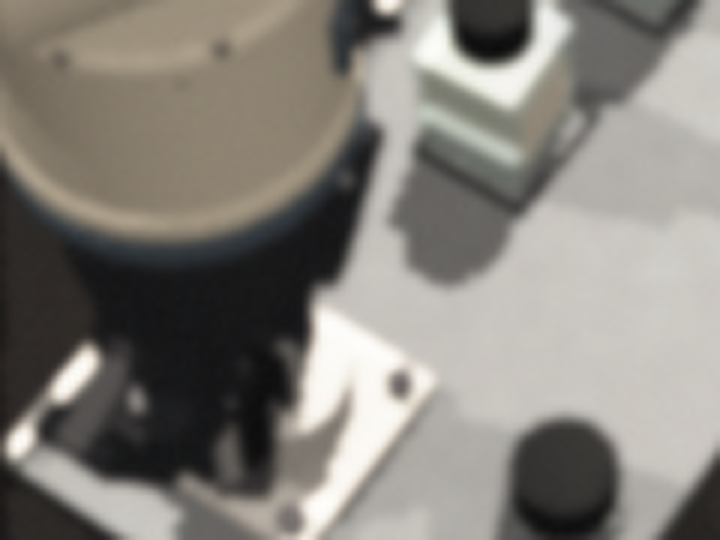

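View pics/t29.png

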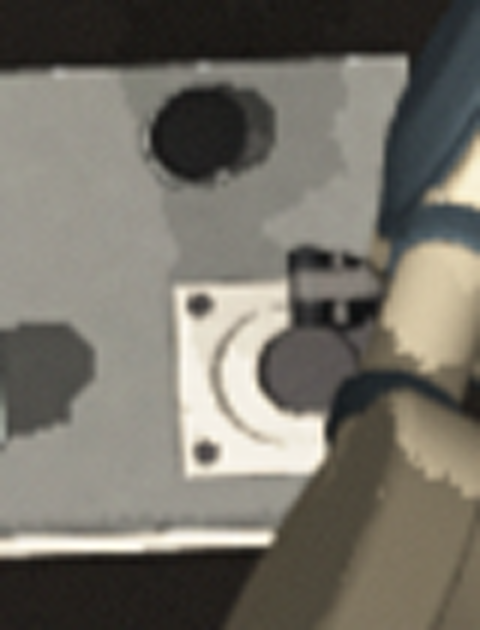

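>>> carry_out --moves '[{"translation":[0,0,0],"angular":[0,0,0]},{"translation":[0,0,0],"angular":[0,0,0]},{"translation":[-0.21,-0.01,0.31],"angular":[0,0,0]},{"translation":[-0.44,-0.02,0.61],"angular":[0,0,0]},{"translation":[-0.7,-0.03,0.88],"angular":[0,0,0]},{"translation":[-0.7,-0.03,0.88],"angular":[0,0,0]}]' --claw 203

```text
time_s: 19.0
position: [0.5692, -0.2139, 0.1081]
ee_rot: [-1.231, 1.175, -1.174]
contact_force: [-0.5, 1.9, -5.5]
grip_width: 0.0184
```

>>> carry_out --moves '[{"translation":[0,0,0],"angular":[0,0,0]},{"translation":[0,0,0],"angular":[0,0,0]}]' --claw 186

```text
time_s: 19.17
position: [0.5692, -0.2147, 0.1086]
ee_rot: [-1.231, 1.174, -1.175]
contact_force: [0.3, -0.6, -0.4]
grip_width: 0.0235
```

```bash
python3 hub.py s30; python3 -c "
from h import *
snap('top','t30',(360,180,440,285),6)
a=cv2.imread('pics/t29.png');b=cv2.imread('pics/t30.png')
r=cv2.matchTemplate(b[310:430,230:350],a[320:420,250:325],cv2.TM_CCOEFF_NORMED);print(cv2.minMaxLoc(r),'ref (20,10)')"
```

```text
t 19.17 pos [ 0.5692 -0.2147  0.1086] f [ 0.3 -0.6 -0.4] w 0.0235
[[ 0.047  0.001  0.999]
 [-0.999 -0.     0.047]
 [ 0.    -1.     0.001]]
hub shift px(6x) -24 12 score 0.508
r 0.0462 ang 316.8
(0.4092008173465729, 0.8966993093490601, (0, 0), (18, 13)) ref (20,10)
```

View pics/s30.png

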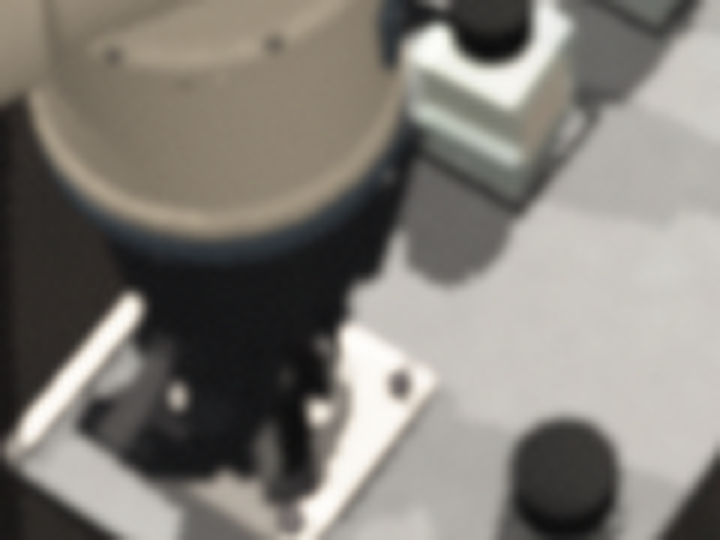

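View pics/t30.png

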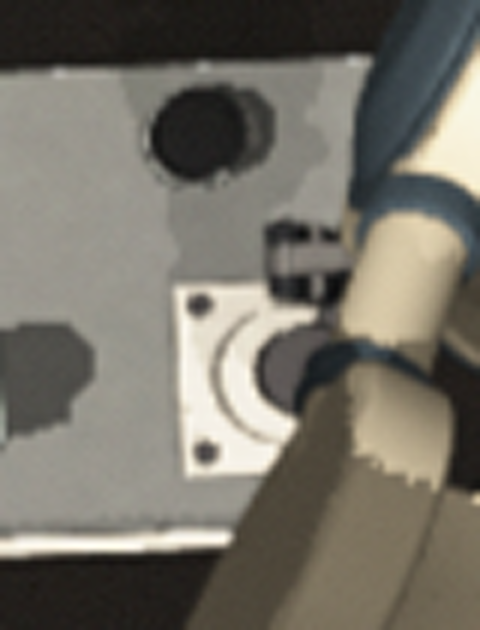

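```bash
python3 -c "
import cv2,numpy as np
for n in('t17','t29','t30'):
    g=cv2.imread(f'pics/{n}.png',0).astype(float)
    for r in (355,365,375,385):
        p=g[r-3:r+4,235:300].mean(0); k=np.argmax(p<140); print(n,r,round(235+k-1+(p[k-1]-140)/(p[k-1]-p[k]),2),end=' | ')
    # bolt-hole & ring ref
    p=g[440:465,185:230]; y,x=np.nonzero(p<110); print('hole',x.mean().round(2),y.mean().round(2))
for n in ('s26','s27','s28','s29','s30'): pass
"
```

```text
t17 355 259.32 | t17 365 257.14 | t17 375 256.78 | t17 385 259.21 | hole 19.58 12.82
t29 355 258.48 | t29 365 256.95 | t29 375 256.83 | t29 385 258.59 | hole 20.19 12.17
t30 355 256.19 | t30 365 253.84 | t30 375 254.21 | t30 385 256.22 | hole 20.14 12.28
```

```bash
python3 - <<'E'
import numpy as np
from scipy.optimize import least_squares
p=np.array([(.4933,-.1728),(.492,-.1848),(.4937,-.1962),(.4988,-.2073),(.5067,-.2165),(.5164,-.2231),(.5272,-.227),(.5388,-.228),(.5508,-.2266),(.5611,-.2214),(.5692,-.2139)])
for fix in(1,0):
    f=(lambda v:np.hypot(*(p-v[:2]).T)-.045) if fix else (lambda v:np.hypot(*(p-v[:2]).T)-v[2])
    r=least_squares(f,[.5355,-.183,.045]);print(r.x.round(4),(f(r.x)*1e3).round(2))
C=np.array([.5358,-.1833]); 
cur=np.array([.5692,-.2147]);d=cur-C;print(np.hypot(*d),np.degrees(np.arctan2(d[1],d[0])))
a0=np.arctan2(d[1],d[0])
P=lambda f:np.array([.045*np.cos(f),.045*np.sin(f)])
print('recentre',100*(C+P(a0)-cur))
for k in range(4):
    b=a0-np.radians(90*k);o=[]
    for j in range(1,13):
        v=100*(P(b-np.radians(7.5*j))-P(b)); o.append('{"translation": [%.2f, %.2f, %.2f], "angular": [0, 0, 0]}'%(v[0]*.047-v[1]*.999,.6*7.5*j/360,v[0]*.999+v[1]*.047))
    print('['+', '.join(o)+']')
E
```

```text
[ 0.5369 -0.1832  0.045 ] [-0.14 -0.04  0.14  0.1  -0.04 -0.14 -0.15 -0.18  0.55  0.19 -0.47]
[ 0.5369 -0.1834  0.0449] [-0.05  0.01  0.15  0.09 -0.07 -0.18 -0.18 -0.19  0.56  0.24 -0.38]
0.045842338509286366 -43.232172944143954
recentre [-0.06137145  0.05769651]
[{"translation": [0.38, 0.01, -0.45], "angular": [0, 0, 0]}, {"translation": [0.70, 0.03, -0.94], "angular": [0, 0, 0]}, {"translation": [0.95, 0.04, -1.48], "angular": [0, 0, 0]}, {"translation": [1.13, 0.05, -2.04], "angular": [0, 0, 0]}, {"translation": [1.24, 0.06, -2.62], "angular": [0, 0, 0]}, {"translation": [1.27, 0.07, -3.20], "angular": [0, 0, 0]}, {"translation": [1.22, 0.09, -3.79], "angular": [0, 0, 0]}, {"translation": [1.09, 0.10, -4.37], "angular": [0, 0, 0]}, {"translation": [0.90, 0.11, -4.92], "angular": [0, 0, 0]}, {"translation": [0.63, 0.12, -5.44], "angular": [0, 0, 0]}, {"translation": [0.29, 0.14, -5.93], "angular": [0, 0, 0]}, {"translation": [-0.10, 0.15, -6.36], "angular": [0, 0, 0]}]
[{"translation": [-0.45, 0.01, -0.38], "angular": [0, 0, 0]}, {"translation": [-0.94, 0.03, -0.70], "angular": [0,
[... 1347 characters left out ...]
ation": [0.45, 0.01, 0.38], "angular": [0, 0, 0]}, {"translation": [0.94, 0.03, 0.70], "angular": [0, 0, 0]}, {"translation": [1.48, 0.04, 0.95], "angular": [0, 0, 0]}, {"translation": [2.04, 0.05, 1.13], "angular": [0, 0, 0]}, {"translation": [2.62, 0.06, 1.24], "angular": [0, 0, 0]}, {"translation": [3.20, 0.07, 1.27], "angular": [0, 0, 0]}, {"translation": [3.79, 0.09, 1.22], "angular": [0, 0, 0]}, {"translation": [4.37, 0.10, 1.09], "angular": [0, 0, 0]}, {"translation": [4.92, 0.11, 0.90], "angular": [0, 0, 0]}, {"translation": [5.44, 0.12, 0.63], "angular": [0, 0, 0]}, {"translation": [5.93, 0.14, 0.29], "angular": [0, 0, 0]}, {"translation": [6.36, 0.15, -0.10], "angular": [0, 0, 0]}]
```

>>> carry_out --moves '[{"translation":[0,0.3,0],"angular":[0,0,0]},{"translation":[0,0.6,0],"angular":[0,0,0]},{"translation":[0,0.6,0],"angular":[0,0,0]}]'

```text
time_s: 19.52
position: [0.5686, -0.2146, 0.1017]
ee_rot: [-1.231, 1.175, -1.174]
contact_force: [-0.1, 0.3, 0.5]
grip_width: 0.0234
```

>>> carry_out --moves '[{"translation":[0,0,0],"angular":[0,0,0]},{"translation":[0,0,0],"angular":[0,0,0]},{"translation":[0,0,0],"angular":[0,0,0]}]' --claw 203

```text
time_s: 19.77
position: [0.5686, -0.2145, 0.1022]
ee_rot: [-1.231, 1.175, -1.174]
contact_force: [-2.4, 1.3, -3.0]
grip_width: 0.0185
```

>>> carry_out --moves '[{"translation":[0.38,0.01,-0.45],"angular":[0,0,0]},{"translation":[0.7,0.03,-0.94],"angular":[0,0,0]},{"translation":[0.95,0.04,-1.48],"angular":[0,0,0]},{"translation":[1.13,0.05,-2.04],"angular":[0,0,0]},{"translation":[1.24,0.06,-2.62],"angular":[0,0,0]},{"translation":[1.27,0.07,-3.2],"angular":[0,0,0]}]'

```text
time_s: 20.27
position: [0.5368, -0.2292, 0.1016]
ee_rot: [-1.231, 1.175, -1.175]
contact_force: [0.1, 1.1, -4.4]
grip_width: 0.0184
```

```bash
python3 hub.py s31
```

```text
t 20.27 pos [ 0.5368 -0.2292  0.1016] f [ 0.1  1.1 -4.4] w 0.0184
[[ 0.046  0.     0.999]
 [-0.999 -0.     0.046]
 [ 0.    -1.     0.   ]]
hub shift px(6x) 4 4 score 0.722
r 0.0462 ang 271.6
```

View pics/s31.png

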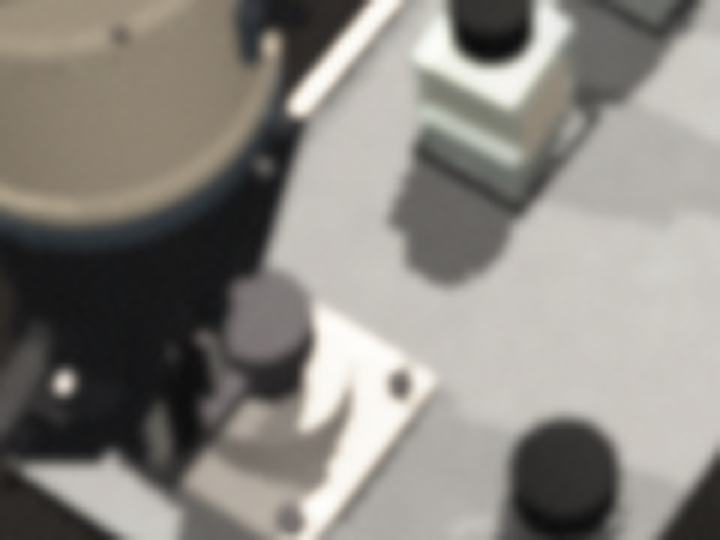

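```bash
python3 -c "
import cv2,numpy as np
a=cv2.imread('pics/s27.png');b=cv2.imread('pics/s31.png')
for box in ((250,345,245,315),(280,345,262,312),(255,330,262,318)):
    t=a[box[0]:box[1],box[2]:box[3]]
    r=cv2.matchTemplate(b[box[0]-20:box[1]+25,box[2]-15:box[3]+15],t,cv2.TM_CCOEFF_NORMED);_,v,_,l=cv2.minMaxLoc(r);print(l[0]-15,l[1]-20,v)
from h import *
for z in(.089,.083): print((proj('scene',[[.5359,-.1833,z]])-[210,270])*6)
"
```

```text
0 10 0.9792912602424622
1 10 0.9810513854026794
0 7 0.9841386079788208
[[254.93986579 299.75542159]]
[[256.40014262 308.84133774]]
```

>>> carry_out --moves '[{"translation":[-0.05,0.02,-0.59],"angular":[0,0,0]},{"translation":[-0.18,0.03,-1.17],"angular":[0,0,0]},{"translation":[-0.37,0.04,-1.72],"angular":[0,0,0]},{"translation":[-0.64,0.05,-2.24],"angular":[0,0,0]},{"translation":[-0.98,0.07,-2.73],"angular":[0,0,0]},{"translation":[-1.37,0.08,-3.16],"angular":[0,0,0]}]'

```text
time_s: 20.82
position: [0.5046, -0.2165, 0.1009]
ee_rot: [-1.231, 1.175, -1.175]
contact_force: [-1.7, -3.5, -2.5]
grip_width: 0.0184
```

>>> carry_out --moves '[{"translation":[-0.45,0.01,-0.38],"angular":[0,0,0]},{"translation":[-0.94,0.03,-0.7],"angular":[0,0,0]},{"translation":[-1.48,0.04,-0.95],"angular":[0,0,0]},{"translation":[-2.04,0.05,-1.13],"angular":[0,0,0]},{"translation":[-2.62,0.06,-1.24],"angular":[0,0,0]},{"translation":[-3.2,0.07,-1.27],"angular":[0,0,0]}]'

```text
time_s: 21.32
position: [0.4906, -0.1844, 0.1001]
ee_rot: [-1.231, 1.175, -1.174]
contact_force: [-3.6, -1.2, -1.8]
grip_width: 0.0185
```

```bash
python3 hub.py s32
```

```text
t 21.32 pos [ 0.4906 -0.1844  0.1001] f [-3.6 -1.2 -1.8] w 0.0185
[[ 0.047 -0.001  0.999]
 [-0.999  0.     0.047]
 [-0.    -1.    -0.001]]
hub shift px(6x) 0 3 score 0.972
r 0.0449 ang 181.7
```

View pics/s32.png

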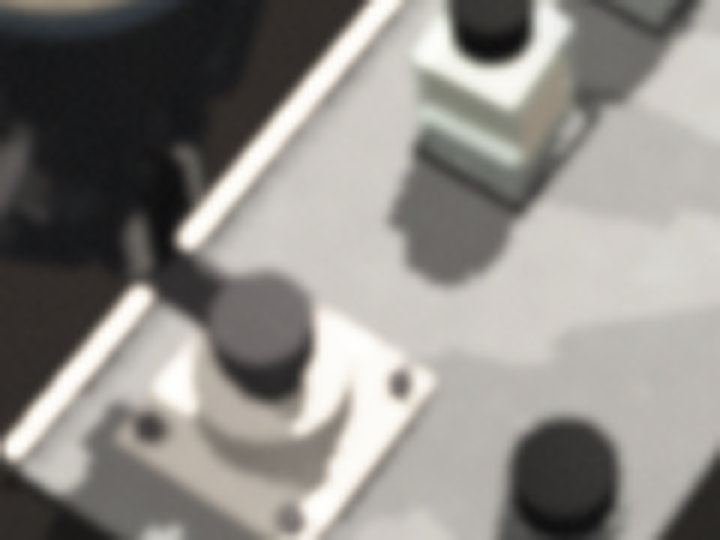

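>>> carry_out --moves '[{"translation":[-0.59,0.02,0.05],"angular":[0,0,0]},{"translation":[-1.17,0.03,0.18],"angular":[0,0,0]},{"translation":[-1.72,0.04,0.37],"angular":[0,0,0]},{"translation":[-2.24,0.05,0.64],"angular":[0,0,0]},{"translation":[-2.73,0.07,0.98],"angular":[0,0,0]},{"translation":[-3.16,0.08,1.37],"angular":[0,0,0]}]'

```text
time_s: 21.87
position: [0.5037, -0.1523, 0.0993]
ee_rot: [-1.231, 1.175, -1.175]
contact_force: [-2.4, 1.4, -3.3]
grip_width: 0.0186
```

>>> carry_out --moves '[{"translation":[-0.38,0.01,0.45],"angular":[0,0,0]},{"translation":[-0.7,0.03,0.94],"angular":[0,0,0]},{"translation":[-0.95,0.04,1.48],"angular":[0,0,0]},{"translation":[-1.13,0.05,2.04],"angular":[0,0,0]},{"translation":[-1.24,0.06,2.62],"angular":[0,0,0]},{"translation":[-1.27,0.07,3.2],"angular":[0,0,0]}]'

```text
time_s: 22.37
position: [0.5356, -0.1389, 0.0987]
ee_rot: [-1.231, 1.174, -1.175]
contact_force: [-1.1, -3.2, -5.0]
grip_width: 0.0188
```

```bash
python3 hub.py s33
```

```text
t 22.37 pos [ 0.5356 -0.1389  0.0987] f [-1.1 -3.2 -5. ] w 0.0188
[[ 0.047  0.     0.999]
 [-0.999 -0.     0.047]
 [ 0.    -1.     0.   ]]
hub shift px(6x) 2 1 score 0.803
r 0.0441 ang 89.9
```

View pics/s33.png

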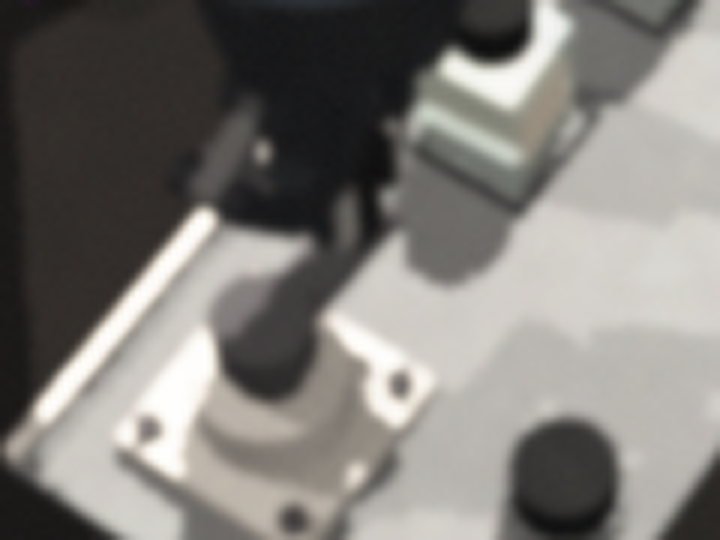

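>>> carry_out --moves '[{"translation":[0.05,0.02,0.59],"angular":[0,0,0]},{"translation":[0.18,0.03,1.17],"angular":[0,0,0]},{"translation":[0.37,0.04,1.72],"angular":[0,0,0]},{"translation":[0.64,0.05,2.24],"angular":[0,0,0]},{"translation":[0.98,0.07,2.73],"angular":[0,0,0]},{"translation":[1.37,0.08,3.16],"angular":[0,0,0]}]'

```text
time_s: 22.92
position: [0.5669, -0.1514, 0.0976]
ee_rot: [-1.232, 1.176, -1.174]
contact_force: [-5.4, -3.3, -4.7]
grip_width: 0.0187
```

>>> carry_out --moves '[{"translation":[0.45,0.01,0.38],"angular":[0,0,0]},{"translation":[0.94,0.03,0.7],"angular":[0,0,0]},{"translation":[1.48,0.04,0.95],"angular":[0,0,0]},{"translation":[2.04,0.05,1.13],"angular":[0,0,0]},{"translation":[2.62,0.06,1.24],"angular":[0,0,0]},{"translation":[3.2,0.07,1.27],"angular":[0,0,0]}]'

```text
time_s: 23.42
position: [0.5807, -0.1825, 0.0968]
ee_rot: [-1.231, 1.176, -1.173]
contact_force: [-5.3, 0.2, -3.3]
grip_width: 0.0185
```

>>> carry_out --moves '[{"translation":[0.59,0.02,-0.05],"angular":[0,0,0]},{"translation":[1.17,0.03,-0.18],"angular":[0,0,0]},{"translation":[1.72,0.04,-0.37],"angular":[0,0,0]},{"translation":[2.24,0.05,-0.64],"angular":[0,0,0]},{"translation":[2.73,0.07,-0.98],"angular":[0,0,0]},{"translation":[3.16,0.08,-1.37],"angular":[0,0,0]},{"translation":[3.16,0.08,-1.37],"angular":[0,0,0]},{"translation":[3.16,0.08,-1.37],"angular":[0,0,0]}]'

```text
time_s: 24.08
position: [0.5686, -0.2148, 0.0964]
ee_rot: [-1.231, 1.175, -1.175]
contact_force: [-3.5, 3.2, -5.2]
grip_width: 0.0183
```

```bash
python3 hub.py s34; python3 -c "
from h import *
snap('top','t34',(360,180,440,285),6);snap('scene','full34');
g=cv2.imread('pics/t34.png',0).astype(float)
for r in (355,365,375,385):
        p=g[r-3:r+4,235:300].mean(0); k=np.argmax(p<140); print(r,round(235+k-1+(p[k-1]-140)/(p[k-1]-p[k]),2),end=' | ')"
```

```text
t 24.08 pos [ 0.5686 -0.2148  0.0964] f [-3.5  3.2 -5.2] w 0.0183
[[ 0.046 -0.     0.999]
 [-0.999  0.     0.046]
 [-0.    -1.    -0.   ]]
hub shift px(6x) -15 26 score 0.55
r 0.0459 ang 316.1
355 253.48 | 365 251.55 | 375 251.7 | 385 253.15 |
```

View pics/t34.png

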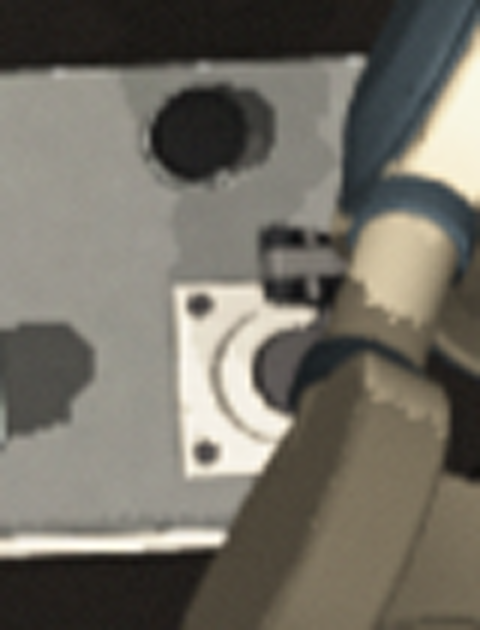

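View pics/full34.png

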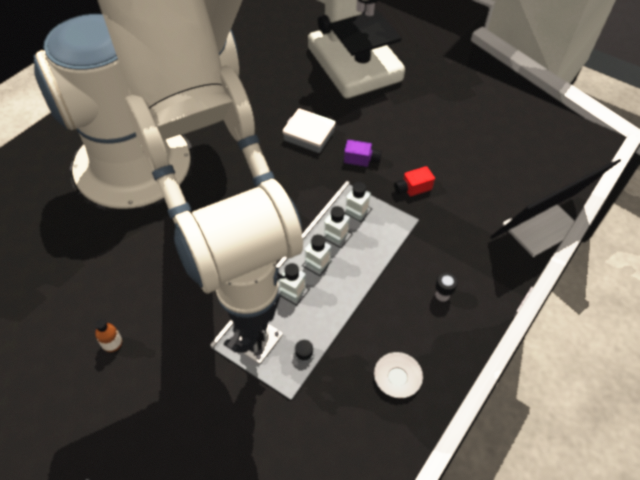

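>>> carry_out --moves '[{"translation":[0.13,0.01,-0.15],"angular":[0,0,0]},{"translation":[0.25,0.01,-0.3],"angular":[0,0,0]},{"translation":[0.25,0.01,-0.3],"angular":[0,0,0]},{"translation":[0.25,0.01,-0.3],"angular":[0,0,0]}]'

```text
time_s: 24.57
position: [0.566, -0.2173, 0.0963]
ee_rot: [-1.231, 1.175, -1.175]
contact_force: [-2.1, 2.2, -4.7]
grip_width: 0.0185
```

```bash
python3 -c "
from h import *
st(); snap('scene','end',(270,170,390,260),6); st(); print(job.finish_job())"
```

```text
t 24.57 pos [ 0.566  -0.2173  0.0963] f [-2.1  2.2 -4.7] w 0.0185
[[ 0.047  0.     0.999]
 [-0.999 -0.     0.047]
 [ 0.    -1.     0.   ]]
t 24.62 pos [ 0.566  -0.2173  0.0963] f [-3.5  2.2 -4.1] w 0.0187
[[ 0.047  0.     0.999]
 [-0.999 -0.     0.047]
 [ 0.    -1.     0.   ]]
the job is handed in; nothing more can be done
None
```

View pics/end.png

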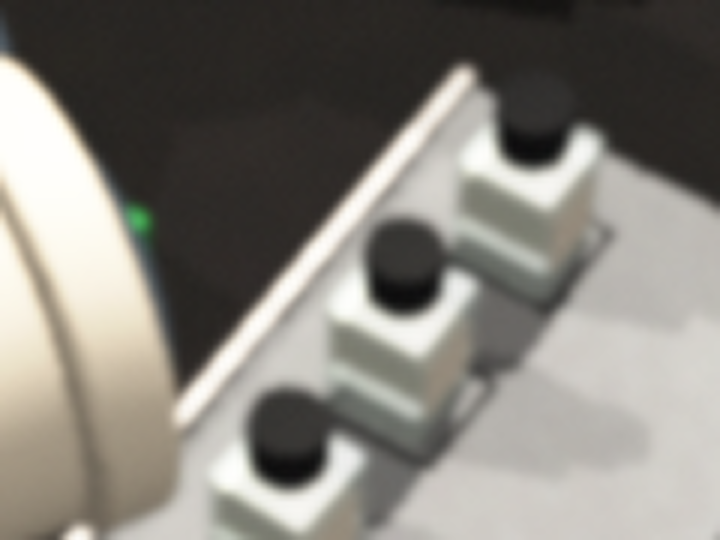

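Both parts of the job are done, and I handed it in at 24.6 s with the handle still gripped (18.5 mm opening).

**Bottle:** It would not swing fully upright under the light pinch and stayed tilted about 14°. One downward press on it peaked at 55 N at the wrist, so I backed off. I then tipped it level over its base edge on the tray. It was released on its place at about (0.522, 0.116). The last picture shows it upright and within its outline, about 1–2 mm off centre.

**Crank bolt:** I turned it backward in 15° steps, easing the grip after each. The drop came between 135° and 150° back:
- The gripped handle's vertical force went to −5.5 N, then back to about 0 when eased.
- The hub's image moved by roughly the 6 mm drop.

After that I turned it forward 365°: one full turn plus 5° to make up for overshooting the drop point. The hub sank about a further 5–6 mm, which fits a lift near −12 mm. The drop angle is only known to within 15°, so the final angle could be off by up to about 10°.

**Checks:** At the end the tool carried only about 4–5 N downward and 4 N sideways. The other bottles in the row still stand, and every other item I could see is where it was. The arm blocked the view of the green look-alike and one purple one.

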